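# Weigh the foam-core coupons

### The arm

A 6-joint arm with a two-finger parallel gripper is mounted at the origin on the work surface. World frame = base frame: x ahead of the robot, y to its left, z up, the work surface at z = 0. Lengths are in mm, angles in degrees, forces in N, time in s.
With the tool pointing down it reaches from about 350 to 850 mm from the base axis. Payload 8.1 kg.
Tool frame: the origin (TCP) lies on the centre line of the jaws, within the pads' length; the fingertips stand 19 mm ahead of it and the grasp point (between the pads) is the TCP (r.tip_reach is the z of the fingertips in the tool frame, in mm); z points along the fingers, y is the line along which they close (so a half turn about z gives the same grasp; the last joint's range is limited). The gripper opens to 85 mm and grips with 20 to 120 N. Pads are 22 mm wide; open, the fingers measure 114 mm over their backs; the gripper's body (76 mm by 85 mm) begins 54 mm behind the grasp point. The pads swing forward as they close: fully open they stand 13 mm farther back than shut.
Start: joints at [71.54, 7.471, 85.268, -0, 87.261, -4.893], TCP at [140.733, 583.266, 224.392] pointing down, gripper open.
Joint ranges: [-169.43, 169.43], [-51.17, 129.36], [1.28, 143.12], [-76.62, 256.62], [0, 156.53], [-152.29, 152.29]. Speed limits (degrees/s): [136.94, 136.94, 159.86, 180, 180, 180].

### API

Orientations are given as [roll, pitch, yaw] about the fixed x, y, z axes, in that order (R = Rz(yaw) Ry(pitch) Rx(roll)).
In Python, from bench import r gives the robot as it stands. The module is installed in compiled form; this text tells all that it offers.
- The arm moves only by the shell command python3 -m handwheel 'ROWS' [FORCE]. ROWS is JSON, a list of rows, each a list of 7 numbers: the shift along the tool's x, y, z in m, then the turn, a rotation vector about the tool's x, y, z in degrees, then the finger opening in m, from 0 to 0.0854. In form: [[tx, ty, tz, ax, ay, az, claw], ...]. A call has 1 to 8 rows; each row shifts and turns the commanded pose from where the row before left it, along the tool's axes as they then stand; what a row does not reach is not made up. A row lasts 1/12 s, in which the tool goes at most 41.7 mm and 7.16 degrees, less where a joint would pass 70% of its speed; a pose out of reach is approached as far as the arm can. A call with a gripper value outside its range is refused whole. The fingers move at their own pace and stop on an object; FORCE is the grip in N (left out, the last holds). Time passes only in rows, so rows that do not move let the fingers close. It gives the time, the measured TCP pose, the force, the opening and the grip force at its end, in the units of the state.
- r.sense(): the state, without advancing time (a new reading comes with each control period).
- r.snapshot(name): name is "scene" or "top"; returns (picture, depth): 480x640x3 uint8, blue, green, red; 480x640 float32, mm along the optical axis (not along the pixel's ray), 0 where there is no reading.
- r.calibration(name): a dict with "vfov" (degrees; the focal length in pixels is half the picture's height over the tangent of half this angle, whatever the lens; pixels are square), "cx", "cy" (the principal point, pixels), "rvec" (rotation vector, rad) and "tvec" (3), from world to camera coordinates, as OpenCV has them. Camera axes: x right, y down, z forward; pixel columns grow to the right and rows downward; lengths in mm; the calibration is good to about 2 mm. A picture is of the moment at which its call begins. calibration takes no time and is no camera call.
- r.hand_in(): hands the job in; it is judged then, once.
The state is a dict: "time": time; "joint_pos": joint angles; "qd": joint speeds; "joint_efforts": joint torques, N m; "tool_pos": TCP position; "tcp_rot": TCP orientation; "ft_force": force on the tool from outside, world axes, zero at the start; "wrist_torque": the same for the moment, N m; "finger_gap": finger opening in mm; "grip_force": force on a finger pad.
Only numpy, scipy, OpenCV 4.12 (cv2) and the standard library are available. Lean on these libraries where they do the work, as an engineer would, in place of code of your own. Each camera call takes 0.05 s, during which the arm holds its last target. There are 200 camera calls.

### The job

Weigh the red foam-core coupons on the bench scale: carry the empty dish by its handle to the middle of the scale's pan and let go, press the white key to zero the scale, move every red coupon from the pocket tray into the dish, and with all of them lying in the dish on the scale press the green key to record the weight; then carry the dish by its handle, coupons in it, to the middle of the green tape square and leave it standing there. Be gentle throughout: set the dish and coupons down, do not drop them; a coupon squeezed with more than 50 N per finger is crushed, and a push or knock of more than 60 N spoils the scale. Leave the blue blocks and everything else where they are.

Things in the scene. Friction and masses are not known exactly. Their poses are not given: they have to be found in the camera images.
- scale: bench scale, fixed: grey base 270 x 200 x 30 mm with a square steel weighing pan 190 x 190 mm whose top is 40 mm above the table. Origin: centre of its underside; its x axis points from the two keys and the display towards the pan, y to the left seen from the keys. Pan centre at x +35 mm.
- pan (a point): centre of the top face of the steel weighing pan; axes as the scale
- zero_key_top (a point): top centre of the scale's WHITE key (zero), a round push key 26 mm across at the scale's front edge, left of the display seen from the robot; pressed straight down, 6 mm travel, fully down at 4 N, springs back
- zero_key (a joint): travel of the white key: 0 up, 0.006 fully down (m)
- record_key_top (a point): top centre of the scale's GREEN key (record), the same kind of key, right of the display
- record_key (a joint): travel of the green key: 0 up, 0.006 fully down (m)
- dish: loose aluminium weighing dish: open tray 136 (x) x 120 (y) mm, walls 4 mm thick, 18 mm high, inner floor 4 mm up, about 0.35 kg, with a black handle arched over it. Origin: centre of its underside. Handle: level bar 90 mm long along x, 12 mm wide (y), from 61 to 75 mm above the underside, on two thin posts at x = +-38 mm, y = 0. Coupons lie on the floor either side of it.
- dish_handle (a point): middle of the dish's handle bar, 68 mm above the dish's underside
- tray: fixed black pocket tray 200 (x) x 150 (y) x 12 mm high; 8 pockets 30 x 26 mm, 8 mm deep (pocket floor 4 mm above the table), at x = -67.5, -22.5, 22.5, 67.5 mm and y = -35, +35 mm. Origin: centre of its underside.
- square_mid (a point): centre, at table height, of the 180 x 180 mm square marked with green tape on the table, flat, where the dish finally goes; axes along its sides
- coupon0: foam-core sandwich coupon, RED skins on top and bottom with a cream foam core: block 24 (x) x 20 (y) x 22 (z) mm, about 16 g. Origin: centre of its underside. Stands in a tray pocket with 14 mm showing above the tray; may be absent.
- coupon1: red coupon like coupon0, may be absent
- coupon2: red coupon like coupon0, may be absent
- coupon3: red coupon like coupon0, may be absent
- coupon4: red coupon like coupon0, may be absent
- blank0: BLUE block of the same size as a coupon, in a tray pocket; bystander, stays there
- blank1: BLUE block of the same size as a coupon, in a tray pocket; bystander, stays there
- bucket: white plastic bucket, 116 mm across, 120 mm high; bystander; origin at its underside
- tape: roll of green tape lying flat, 100 mm across, 25 mm high; bystander; origin at its underside
- hardener: white bottle with a red cap, 60 mm across, 150 mm high; bystander; origin at its underside
- brush: brush lying on the table; bystander; origin at its underside
- cup: clear cup, 72 mm across, 70 mm high; bystander; origin at its underside
- driver: screwdriver lying on the table; bystander; origin at its underside

How it is judged (in metres and radians):
On the way, in this order (a step that is already met when the one before it is completed fails the run):
1. the empty dish stands in the middle of the scale pan (within 35 mm), released (horizontal distance between dish and pan below 0.035 m and z of dish in the frame of pan between -0.006 and 0.006 m and angle between dish's own z axis and vertical below 0.1 rad and contact force between the fingers and dish below 0.2 N and linear speed of dish below 0.02 m/s), for 0.3 s.
2. the white key is pressed (over 4 mm) with the dish on the pan (within 60 mm of its middle) and no coupon in it (value of joint zero_key above 0.004 m and horizontal distance between dish and pan below 0.06 m and z of dish in the frame of pan between -0.006 and 0.006 m and angle between dish's own z axis and vertical below 0.1 rad and horizontal distance between each of coupon0, coupon1, coupon2, coupon3, coupon4 and dish above 0.09 m), for 0.05 s.
3. every red coupon lies in the dish on the pan (dish within 60 mm of the pan's middle), nothing held, at rest (horizontal distance between dish and pan below 0.06 m and z of dish in the frame of pan between -0.006 and 0.006 m and angle between dish's own z axis and vertical below 0.1 rad and contact force between the fingers and dish below 0.2 N and linear speed of dish below 0.02 m/s and x of coupon0 in the frame of dish between -0.068 and 0.068 m and y of coupon0 in the frame of dish between -0.06 and 0.06 m and z of coupon0 in the frame of dish between -0.002 and 0.04 m and x of coupon1 in the frame of dish between -0.068 and 0.068 m and y of coupon1 in the frame of dish between -0.06 and 0.06 m and z of coupon1 in the frame of dish between -0.002 and 0.04 m and x of coupon2 in the frame of dish between -0.068 and 0.068 m and y of coupon2 in the frame of dish between -0.06 and 0.06 m and z of coupon2 in the frame of dish between -0.002 and 0.04 m and x of coupon3 in the frame of dish between -0.068 and 0.068 m and y of coupon3 in the frame of dish between -0.06 and 0.06 m and z of coupon3 in the frame of dish between -0.002 and 0.04 m and x of coupon4 in the frame of dish between -0.068 and 0.068 m and y of coupon4 in the frame of dish between -0.06 and 0.06 m and z of coupon4 in the frame of dish between -0.002 and 0.04 m and linear speed of each of coupon0, coupon1, coupon2, coupon3, coupon4 below 0.03 m/s and contact force between the fingers and coupon0 below 0.2 N and contact force between the fingers and coupon1 below 0.2 N and contact force between the fingers and coupon2 below 0.2 N and contact force between the fingers and coupon3 below 0.2 N and contact force between the fingers and coupon4 below 0.2 N), for 0.3 s.
4. the green key is pressed (over 4 mm) with all red coupons in the dish on the pan (value of joint record_key above 0.004 m and horizontal distance between dish and pan below 0.06 m and z of dish in the frame of pan between -0.006 and 0.006 m and angle between dish's own z axis and vertical below 0.1 rad and x of coupon0 in the frame of dish between -0.068 and 0.068 m and y of coupon0 in the frame of dish between -0.06 and 0.06 m and z of coupon0 in the frame of dish between -0.002 and 0.04 m and x of coupon1 in the frame of dish between -0.068 and 0.068 m and y of coupon1 in the frame of dish between -0.06 and 0.06 m and z of coupon1 in the frame of dish between -0.002 and 0.04 m and x of coupon2 in the frame of dish between -0.068 and 0.068 m and y of coupon2 in the frame of dish between -0.06 and 0.06 m and z of coupon2 in the frame of dish between -0.002 and 0.04 m and x of coupon3 in the frame of dish between -0.068 and 0.068 m and y of coupon3 in the frame of dish between -0.06 and 0.06 m and z of coupon3 in the frame of dish between -0.002 and 0.04 m and x of coupon4 in the frame of dish between -0.068 and 0.068 m and y of coupon4 in the frame of dish between -0.06 and 0.06 m and z of coupon4 in the frame of dish between -0.002 and 0.04 m), for 0.05 s.
At the end, for the whole second after the job is handed in: The dish stands level on the table within 30 mm of the middle of the green tape square, at rest and released, with every red coupon in it; the blue blocks are within 30 mm of where they began (horizontal distance between dish and square_mid below 0.03 m and height (world z) of dish between -0.006 and 0.006 m and angle between dish's own z axis and vertical below 0.1 rad and contact force between the fingers and dish below 0.2 N and linear speed of dish below 0.02 m/s and x of coupon0 in the frame of dish between -0.068 and 0.068 m and y of coupon0 in the frame of dish between -0.06 and 0.06 m and z of coupon0 in the frame of dish between -0.002 and 0.04 m and x of coupon1 in the frame of dish between -0.068 and 0.068 m and y of coupon1 in the frame of dish between -0.06 and 0.06 m and z of coupon1 in the frame of dish between -0.002 and 0.04 m and x of coupon2 in the frame of dish between -0.068 and 0.068 m and y of coupon2 in the frame of dish between -0.06 and 0.06 m and z of coupon2 in the frame of dish between -0.002 and 0.04 m and x of coupon3 in the frame of dish between -0.068 and 0.068 m and y of coupon3 in the frame of dish between -0.06 and 0.06 m and z of coupon3 in the frame of dish between -0.002 and 0.04 m and x of coupon4 in the frame of dish between -0.068 and 0.068 m and y of coupon4 in the frame of dish between -0.06 and 0.06 m and z of coupon4 in the frame of dish between -0.002 and 0.04 m and distance of each of blank0, blank1 from where it was at the start of the episode below 0.03 m); the robot touches nothing.
It fails at once if a red coupon is squeezed or pushed by the fingers with more than 50 N per finger (100 N in all) (contact force between the fingers and coupon0 above 100 N or contact force between the fingers and coupon1 above 100 N or contact force between the fingers and coupon2 above 100 N or contact force between the fingers and coupon3 above 100 N or contact force between the fingers and coupon4 above 100 N).
It fails at once if anything bears on the scale with more than 60 N (contact force between scale and anything else above 60 N).
It fails at once if the dish is dropped onto the scale from a height (falling free at over 0.35 m/s while still 8 mm above the pan) (z of dish in the frame of pan above 0.008 m and horizontal distance between dish and pan below 0.12 m and linear speed of dish above 0.35 m/s and contact force between the fingers and dish below 0.1 N).
It fails at once if a coupon is dropped into the dish from a height (falling free at over 0.6 m/s while still 35 mm above the dish's underside) ((z of coupon0 in the frame of dish above 0.035 m and horizontal distance between coupon0 and dish below 0.06 m and linear speed of coupon0 above 0.6 m/s and contact force between the fingers and coupon0 below 0.1 N) or (z of coupon1 in the frame of dish above 0.035 m and horizontal distance between coupon1 and dish below 0.06 m and linear speed of coupon1 above 0.6 m/s and contact force between the fingers and coupon1 below 0.1 N) or (z of coupon2 in the frame of dish above 0.035 m and horizontal distance between coupon2 and dish below 0.06 m and linear speed of coupon2 above 0.6 m/s and contact force between the fingers and coupon2 below 0.1 N) or (z of coupon3 in the frame of dish above 0.035 m and horizontal distance between coupon3 and dish below 0.06 m and linear speed of coupon3 above 0.6 m/s and contact force between the fingers and coupon3 below 0.1 N) or (z of coupon4 in the frame of dish above 0.035 m and horizontal distance between coupon4 and dish below 0.06 m and linear speed of coupon4 above 0.6 m/s and contact force between the fingers and coupon4 below 0.1 N)).
It fails at once if a bystander is moved more than 40 mm (distance of any of blank0, blank1, bucket, tape, hardener, brush, cup, driver from where it was at the start of the episode above 0.04 m).
Of coupon0, coupon1, coupon2, coupon3, coupon4 only 3 to 5 are there at a start; the rules pass over those that are not, and their reading is None.
At some moment in a run one of dish, coupon0, coupon1, coupon2, coupon3, coupon4 may be knocked a few centimetres aside while the robot is not near it.
It also fails if it takes over 210 s, if anything falls off the work surface, if the arm or the gripper's body presses on something with over 40 N, if the wrist force passes 120 N, or if a joint passes its speed limit or range.

## Working session

There is one attempt and no reset: what is moved stays moved. The work goes in short steps, Python scripts to look and compute and a shell command to move; the robot and the scene stay as the last step left them, time stands still between calls to the robot, and variables do not carry over. Pictures are saved under pics/ and viewed, at most 14 in all, crops included, and the job is handed in when it is done.

```bash
mkdir -p pics
cat > h.py <<'E'
import numpy as np, cv2
from bench import r
def cal(n):
    c=r.calibration(n); f=240/np.tan(np.radians(c["vfov"])/2)
    return f,c["cx"],c["cy"],cv2.Rodrigues(np.array(c["rvec"],float))[0],np.array(c["tvec"],float).ravel()
def ray(n,u,v,z):
    f,cx,cy,R,t=cal(n); d=R.T@np.array([(u-cx)/f,(v-cy)/f,1]); o=-R.T@t
    return o+d*(z-o[2])/d[2]
def dep(n,D,u,v):
    f,cx,cy,R,t=cal(n); d=np.median(D[v-1:v+2,u-1:u+2]); return R.T@(np.array([(u-cx)/f,(v-cy)/f,1])*d-t)
def shot(n,name):
    p,D=r.snapshot(n); cv2.imwrite(f"pics/{name}.png",p); np.save(f"pics/{name}.npy",D); return p,D
E
python3 - <<'E'
from h import *
shot("scene","s0"); shot("top","t0")
for n in("scene","top"):
    c=r.calibration(n);R=cal(n)[3];print(n,c["vfov"],-R.T@cal(n)[4],R.round(2).tolist())
print(r.sense())
E
```

```text
scene 43.62344209348828 [1450.80186697  617.16453237 1022.61206293] [[-0.6, 0.8, 0.01], [0.53, 0.4, -0.75], [-0.61, -0.44, -0.66]]
top 50.07915635175661 [ 440.51241946  -18.4345964  1419.12056646] [[0.02, -1.0, 0.01], [-0.99, -0.02, -0.1], [0.1, -0.0, -0.99]]
{'time': 0.1, 'joint_pos': array([ 7.15410374e+01,  7.51106599e+00,  8.53238757e+01,  2.25795422e-04,
        8.72615807e+01, -4.89195850e+00]), 'qd': array([-0.05372831, -0.03008668, -0.17211439, -0.00771008,  0.0393336 ,
        0.03037934]), 'joint_efforts': array([ 1.30452918e-03, -5.70952463e+01, -5.01942050e+01, -1.43198117e-04,
        7.87998433e-03,  2.48701667e-05]), 'tool_pos': array([140.55243516, 582.77889194, 223.43835867]), 'tcp_rot': array([-1.79903848e+02, -8.45583735e-03,  1.66432978e+02]), 'ft_force': array([ 0.81947278, -0.00230759, -0.01754765]), 'wrist_torque': array([-0.0026265 ,  0.04096273, -0.03627282]), 'grip_force': 0.0, 'finger_gap': 85.25470190878846}
```

View pics/t0.png

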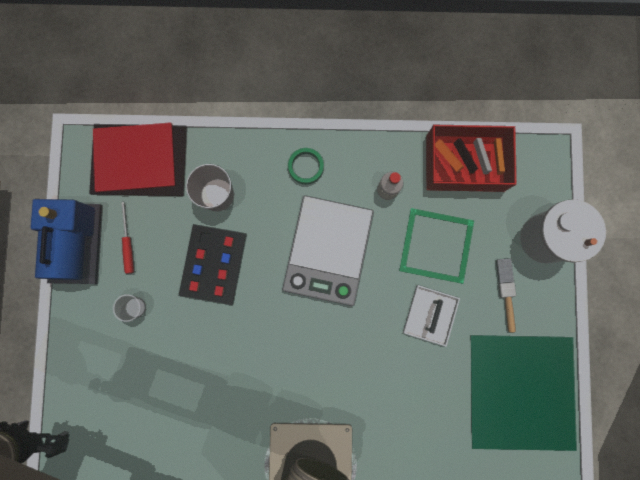

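View pics/s0.png

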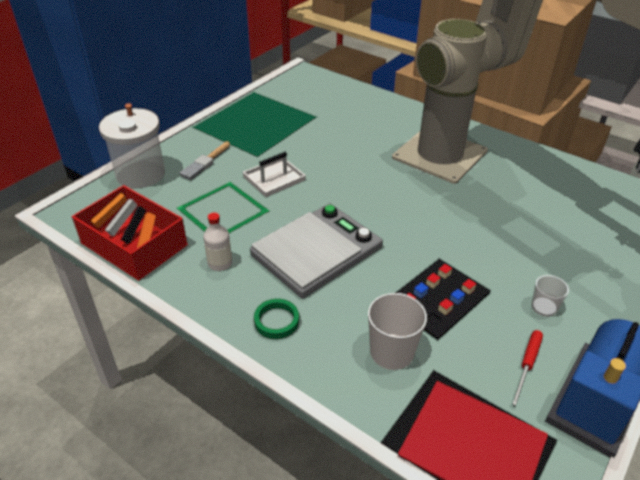

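The top view shows the tray around (212,265) with 5 red and 2 blue blocks. The scale pan is near (332,236), the dish near (432,315) and the green square near (437,246). I'll enlarge crops for accuracy.

Run:
```python
from h import *
p=cv2.imread("pics/t0.png")
a=cv2.resize(p[210:320,165:265],None,fx=5,fy=5,interpolation=cv2.INTER_CUBIC)
cv2.imwrite("pics/c_tray.png",a)
b=cv2.resize(p[190:355,275:480],None,fx=3.9,fy=3.6,interpolation=cv2.INTER_CUBIC)
b=cv2.resize(p[190:350,275:475],None,fx=3.7,fy=3.7,interpolation=cv2.INTER_CUBIC)
cv2.imwrite("pics/c_sc.png",b)
# colour blobs
hsv=cv2.cvtColor(p,cv2.COLOR_BGR2HSV)
for nm,m in(("red",((hsv[...,0]<8)|(hsv[...,0]>172))&(hsv[...,1]>130)&(hsv[...,2]>70)),("blue",(hsv[...,0]>100)&(hsv[...,0]<130)&(hsv[...,1]>130)&(hsv[...,2]>70))):
    m=m.astype(np.uint8); m[:225]=0;m[310:]=0;m[:,:185]=0;m[:,245:]=0
    n,_,s,c=cv2.connectedComponentsWithStats(m)
    for i in range(1,n):
        if s[i,4]>8: print(nm,s[i,4],c[i].round(1),ray("top",*c[i],26).round(1))
```

```text
red 66 [228.  241.1] [592.6 234.3  26. ]
red 69 [199.9 253.4] [557.5 309.6  26. ]
red 67 [221.8 274.1] [502.3 247.9  26. ]
red 68 [193.5 285.6] [469.8 323.1  26. ]
red 68 [218.5 290.5] [457.9 255.   26. ]
blue 72 [225.2 257.7] [547.1 240.4  26. ]
blue 72 [196.7 269.2] [514.4 316.3  26. ]
```

View pics/c_tray.png

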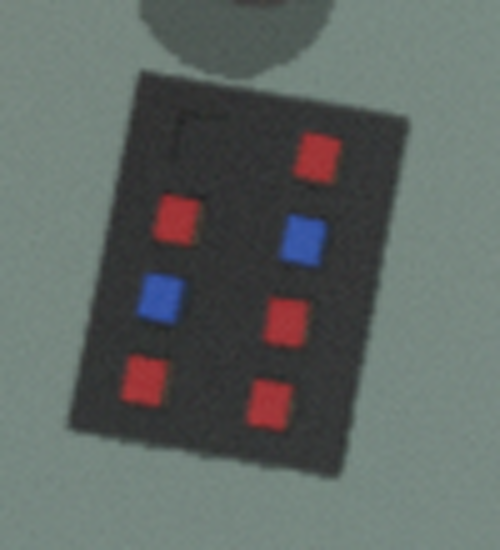

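View pics/c_sc.png

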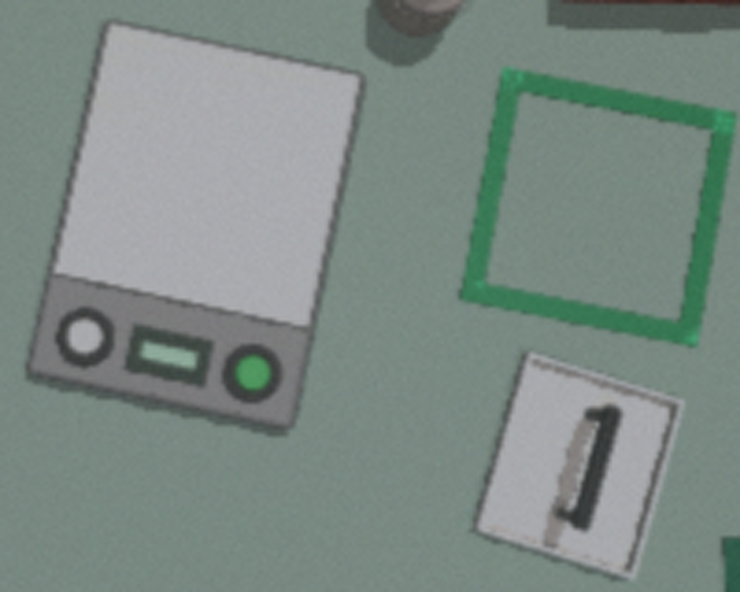

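```bash
cat >> h.py <<'E'
def crop(pts,z,u0=275,v0=190,k=3.7,n="top"):
    return np.array([ray(n,u0+(a+.5)/k-.5,v0+(b+.5)/k-.5,z) for a,b in pts])
E
python3 - <<'E'
from h import *
D=np.load("pics/t0.npy")
def rep(nm,P):
    c=P.mean(0); s=[np.linalg.norm(P[i]-P[i-1]).round(1) for i in range(len(P))]
    e=[np.degrees(np.arctan2(*(P[i]-P[i-1])[[1,0]])).round(1) for i in range(len(P))]
    print(nm,c.round(1),s,e)
rep("pan",crop([(107,22),(363,75),(309,327),(53,275)],40))
rep("keys",crop([(85,337),(251,374)],38)); print(crop([(85,337),(251,374)],38).round(1))
rep("sq",crop([(502,70),(735,115),(697,345),(461,297)],0))
rep("dish",crop([(528,353),(682,402),(633,578),(474,531)],18))
rep("handle",crop([(612,410),(580,528)],75))
for u,v in [(298,281),(343,291),(332,236),(436,316),(212,265),(228,241),(437,246)]: print((u,v),dep("top",D,u,v).round(1))
# tray fit
W=[(592.6,234.3),(557.5,309.6),(502.3,247.9),(469.8,323.1),(457.9,255.),(547.1,240.4),(514.4,316.3)]
L=[(67.5,-35),(22.5,35),(-22.5,-35),(-67.5,35),(-67.5,-35),(22.5,-35),(-22.5,35)]
M,_=cv2.estimateAffinePartial2D(np.float32(L),np.float32(W)); print(M,np.degrees(np.arctan2(M[1,0],M[0,0])))
print((np.array(L)@M[:,:2].T+M[:,2]-W).round(1))
E
```

```text
pan [608.5 -45.5  40. ] [np.float64(190.6), np.float64(192.4), np.float64(189.5), np.float64(189.6)] [np.float64(-10.6), np.float64(-100.8), np.float64(168.6), np.float64(79.6)]
keys [475.6 -18.7  38. ] [np.float64(123.2), np.float64(123.2)] [np.float64(78.5), np.float64(-101.5)]
[[487.9  41.7  38. ]
 [463.4 -79.1  38. ]]
sq [ 594.6 -340.3    0. ] [np.float64(175.2), np.float64(178.9), np.float64(176.6), np.float64(179.2)] [np.float64(-10.0), np.float64(-100.0), np.float64(170.1), np.float64(79.5)]
dish [ 401.4 -321.1   18. ] [np.float64(136.0), np.float64(118.1), np.float64(133.2), np.float64(120.0)] [np.float64(-16.9), np.float64(-106.6), np.float64(164.0), np.float64(74.7)]
handle [ 401.  -320.5   75. ] [np.float64(85.6), np.float64(85.6)] [np.float64(-15.5), np.float64(164.5)]
(298, 281) [486.7  40.   51.3]
(343, 291) [462.4 -79.8  54.7]
(332, 236) [610.1 -48.5  41.1]
(436, 316) [ 401.9 -321.1   75.6]
(212, 265) [527.4 278.6  10.6]
(228, 241) [592.9 234.5  25.4]
(437, 246) [ 5.927e+02 -3.417e+02  1.000e-01]
[[ 9.85627602e-01  1.54378530e-01  5.30504722e+02]
 [-1.54378530e-01  9.85627602e-01  2.78668058e+02]] -8.901893167342166
[[-1.  -0.5]
 [ 0.6  0.1]
 [ 0.6 -0.3]
 [-0.4  0.5]
 [ 0.7 -0.4]
 [ 0.2  0.3]
 [-0.7  0.3]]
```

```bash
cat > go.py <<'E'
import sys; from h import *
# usage: go.py x y z yaw : tool-axis shift from the measured pose
x,y,z,yaw=map(float,sys.argv[1:5]); s=r.sense(); p=s["tool_pos"]; rt=s["tcp_rot"]
from scipy.spatial.transform import Rotation as Ro
R=Ro.from_euler("xyz",rt,degrees=True); T=Ro.from_euler("xyz",[180,0,yaw],degrees=True)
print("t",round(s["time"],1),"shift m",(R.inv().apply(np.array([x,y,z])-p)/1000).round(4),"rot",(R.inv()*T).as_rotvec(degrees=True).round(2),"| pos",p.round(1),rt.round(1),"F",s["ft_force"].round(1),"gap",round(s["finger_gap"],1),"grip",round(s["grip_force"],1),"j6",s["joint_pos"][5].round(0))
E
a='[-0.0335,-0.0179,0,0,0,0,0.0854]'
python3 -m handwheel '[[-0.0335,-0.0179,0,0,0,0,0.085],[-0.0335,-0.0179,0,0,0,0,0.085],[-0.0335,-0.0179,0,0,0,0,0.085],[-0.0335,-0.0179,0,0,0,0,0.085],[-0.0335,-0.0179,0,0,0,0,0.085],[-0.0335,-0.0179,0,0,0,0,0.085]]'
python3 -m handwheel '[[-0.0335,-0.0179,0,0,0,0,0.085],[-0.0335,-0.0179,0,0,0,0,0.085],[-0.0335,-0.0179,0,0,0,0,0.085],[-0.0335,-0.0179,0,0,0,0,0.085],[-0.0335,-0.0179,0,0,0,0,0.085],[-0.0335,-0.0179,0,0,0,0,0.085]]'
python3 -m handwheel '[[-0.0094,-0.0389,0,0,0,0,0.085],[-0.0094,-0.0389,0,0,0,0,0.085],[-0.0094,-0.0389,0,0,0,0,0.085],[-0.0094,-0.0389,0,0,0,0,0.085],[-0.0094,-0.0389,0,0,0,0,0.085],[-0.0094,-0.0389,0,0,0,0,0.085]]'
python3 -m handwheel '[[-0.0094,-0.0389,0,0,0,0,0.085],[-0.0094,-0.0389,0,0,0,0,0.085],[-0.0094,-0.0389,0,0,0,0,0.085],[-0.0094,-0.0389,0,0,0,0,0.085],[-0.0094,-0.0389,0,0,0,0,0.085],[-0.0094,-0.0389,0,0,0,0,0.085]]'
python3 -c 'from bench import r;print(r.tip_reach)'
python3 go.py 401 -321 150 164
```

```text
time: 0.6
tool_pos: [311.7, 430.2, 224.0]
tcp_rot: [-180.0, -0.0, 166.5]
ft_force: [0.5, 0.7, 0.0]
finger_gap: 85.1
grip_force: 0.0
time: 1.1
tool_pos: [482.0, 278.5, 224.0]
tcp_rot: [-180.0, -0.0, 166.4]
ft_force: [-0.1, -0.1, 0.0]
finger_gap: 84.7
grip_force: 0.0
time: 1.6
tool_pos: [480.5, 38.3, 224.0]
tcp_rot: [-180.0, -0.0, 166.4]
ft_force: [1.2, -0.6, 0.2]
finger_gap: 84.8
grip_force: 0.0
time: 2.1
tool_pos: [480.6, -202.0, 224.1]
tcp_rot: [180.0, -0.0, 166.4]
ft_force: [0.7, -1.0, 1.0]
finger_gap: 84.9
grip_force: 0.0
19.0
t 2.1 shift m [ 0.0494 -0.1344  0.0741] rot [ 0.01 -0.02  2.42] | pos [ 480.6 -202.   224.1] [180.   -0.  166.4] F [ 0.7 -1.   1. ] gap 84.9 grip 0.0 j6 -105.0
```

```bash
python3 -m handwheel '[[0.0124,-0.0336,0,0,0,0.6,0.05],[0.0124,-0.0336,0,0,0,0.6,0.05],[0.0123,-0.0336,0,0,0,0.6,0.05],[0.0123,-0.0336,0,0,0,0.6,0.05],[0,0,0.025,0,0,0,0.05],[0,0,0.025,0,0,0,0.05],[0,0,0.025,0,0,0,0.05],[0,0,0,0,0,0,0.05]]'
python3 - <<'E'
from h import *
p,D=shot("scene","s1"); cv2.imwrite("pics/s1c.png",cv2.resize(p[60:260,180:400],None,fx=3,fy=3,interpolation=cv2.INTER_CUBIC))
E
python3 go.py 401 -321 66 164
```

```text
time: 2.77
tool_pos: [396.8, -315.5, 143.4]
tcp_rot: [179.7, -0.5, 164.0]
ft_force: [-0.5, 0.4, -1.0]
finger_gap: 50.0
grip_force: 0.0
t 2.8 shift m [-0.0049 -0.0041  0.0801] rot [ 0.19 -0.35  0.01] | pos [ 397.8 -316.1  146.2] [179.8  -0.3 164. ] F [ 0.1  1.  -0. ] gap 49.9 grip 0.0 j6 -118.0
```

View pics/s1c.png

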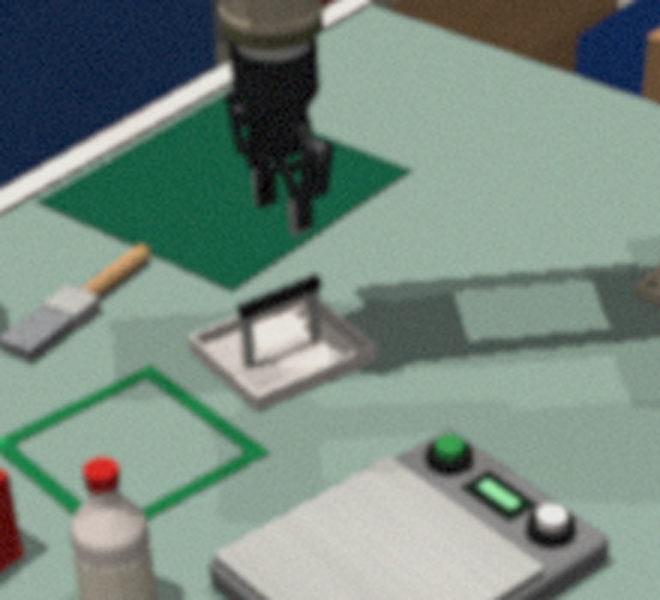

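The gripper hovers above the unmoved dish, whose handle is at about crop (280,297). The jaws span across the bar. Now I'll descend.

```bash
python3 -m handwheel '[[0,0,0,0,0,0,0.05],[-0.004,-0.003,0,0,0,0,0.05],[0,0,0.02,0,0,0,0.05],[0,0,0.02,0,0,0,0.05],[0,0,0.02,0,0,0,0.05],[0,0,0,0,0,0,0.05],[0,0,0,0,0,0,0.05]]' 40
python3 go.py 401 -321 66 164
```

```text
time: 3.4
tool_pos: [403.2, -321.9, 90.1]
tcp_rot: [180.0, -0.0, 164.1]
ft_force: [0.3, -0.5, -0.7]
finger_gap: 49.9
grip_force: 0.0
t 3.4 shift m [0.0024 0.0003 0.0241] rot [ 0.01 -0.01  0.05] | pos [ 403.2 -321.9   90.1] [180.   -0.  164.1] F [ 0.3 -0.5 -0.7] gap 49.9 grip 0.0 j6 -118.0
```

```bash
python3 -m handwheel '[[0.002,0,0.012,0,0,0,0.05],[0,0,0.012,0,0,0,0.05],[0,0,0,0,0,0,0.03],[0,0,0,0,0,0,0.015],[0,0,0,0,0,0,0],[0,0,0,0,0,0,0],[0,0,0,0,0,0,0],[0,0,0,0,0,0,0]]' 60
python3 go.py 401 -321 66 164
python3 -m handwheel '[[0,0,-0.006,0,0,0,0],[0,0,-0.01,0,0,0,0],[0,0,-0.02,0,0,0,0],[0,0,-0.025,0,0,0,0],[0,0,-0.025,0,0,0,0],[0,0,-0.014,0,0,0,0],[0,0,0,0,0,0,0]]'
python3 go.py 608.5 -45.5 166 79
```

```text
time: 4.07
tool_pos: [401.2, -321.5, 65.8]
tcp_rot: [-180.0, 0.0, 164.0]
ft_force: [-0.7, 0.9, 1.0]
finger_gap: 8.6
grip_force: 58.8
t 4.1 shift m [ 0.0003  0.0004 -0.0002] rot [-0.01  0.03  0.03] | pos [ 401.2 -321.5   65.8] [-180.    0.  164.] F [-0.7  0.9  1. ] gap 8.6 grip 58.8 j6 -118.0
time: 4.65
tool_pos: [402.8, -323.2, 170.6]
tcp_rot: [-179.8, 0.4, 164.0]
ft_force: [1.2, -1.4, -2.8]
finger_gap: 8.2
grip_force: 58.8
t 4.7 shift m [-0.1213  0.3236  0.0042] rot [ 0.11  0.46 85.03] | pos [ 402.8 -323.2  170.6] [-179.8    0.4  164. ] F [ 1.2 -1.4 -2.8] gap 8.2 grip 58.8 j6 -118.0
```

```bash
python3 -m handwheel '[[0,0,0,0,0,3,0],[0,0,0,0,0,6,0],[0,0,0,0,0,6,0],[0,0,0,0,0,6,0],[0,0,0,0,0,6,0],[0,0,0,0,0,6,0],[0,0,0,0,0,6,0],[0,0,0,0,0,6,0]]'
python3 -m handwheel '[[0,0,0,0,0,6,0],[0,0,0,0,0,6,0],[0,0,0,0,0,6,0],[0,0,0,0,0,6,0],[0,0,0,0,0,6,0],[0,0,0,0,0,6,0],[0,0,0,0,0,4,0],[0,0,0,0,0,0,0]]'
python3 go.py 608.5 -45.5 166 79
```

```text
time: 5.32
tool_pos: [400.3, -320.8, 164.2]
tcp_rot: [-180.0, -0.1, 118.7]
ft_force: [0.1, -0.2, -4.0]
finger_gap: 8.6
grip_force: 58.8
time: 5.98
tool_pos: [400.4, -320.8, 164.3]
tcp_rot: [-179.9, -0.1, 78.8]
ft_force: [0.0, 0.3, -4.1]
finger_gap: 8.5
grip_force: 58.8
t 6.0 shift m [ 0.3104  0.1509 -0.0017] rot [-0.09 -0.05 -0.16] | pos [ 400.4 -320.8  164.3] [-1.799e+02 -1.000e-01  7.880e+01] F [ 0.   0.3 -4.1] gap 8.5 grip 58.8 j6 -33.0
```

```bash
python3 -m handwheel '[[0.0130,0.0063,0,0,0,0,0],[0.0259,0.0126,0,0,0,0,0],[0.0259,0.0126,0,0,0,0,0],[0.0259,0.0126,0,0,0,0,0],[0.0259,0.0126,0,0,0,0,0],[0.0259,0.0126,0,0,0,0,0],[0.0259,0.0126,0,0,0,0,0],[0.0259,0.0126,0,0,0,0,0]]'
python3 -m handwheel '[[0.0259,0.0126,0,0,0,0,0],[0.0259,0.0126,0,0,0,0,0],[0.0259,0.0126,0,0,0,0,0],[0.0200,0.0097,0,0,0,0,0],[0.0120,0.0058,0,0,0,0,0],[0.006,0.003,0,0,0,0,0],[0,0,0,0,0,0,0],[0,0,0,0,0,0,0]]'
python3 go.py 608.5 -45.5 106 79
python3 - <<'E'
from h import *
p,D=shot("scene","s2"); cv2.imwrite("pics/s2c.png",cv2.resize(p[100:320,200:440],None,fx=2.5,fy=2.5,interpolation=cv2.INTER_CUBIC))
E
```

```text
time: 6.65
tool_pos: [530.9, -147.1, 164.6]
tcp_rot: [-179.9, -0.0, 79.2]
ft_force: [-0.5, 0.5, -3.7]
finger_gap: 8.6
grip_force: 58.8
time: 7.32
tool_pos: [607.4, -46.4, 164.9]
tcp_rot: [-179.9, 0.0, 79.1]
ft_force: [-0.2, 0.5, -4.6]
finger_gap: 8.5
grip_force: 58.7
t 7.3 shift m [0.0011 0.001  0.0589] rot [-0.06  0.04  0.07] | pos [607.4 -46.4 164.9] [-179.9    0.    79.1] F [-0.2  0.5 -4.6] gap 8.5 grip 58.7 j6 2.0
```

View pics/s2c.png

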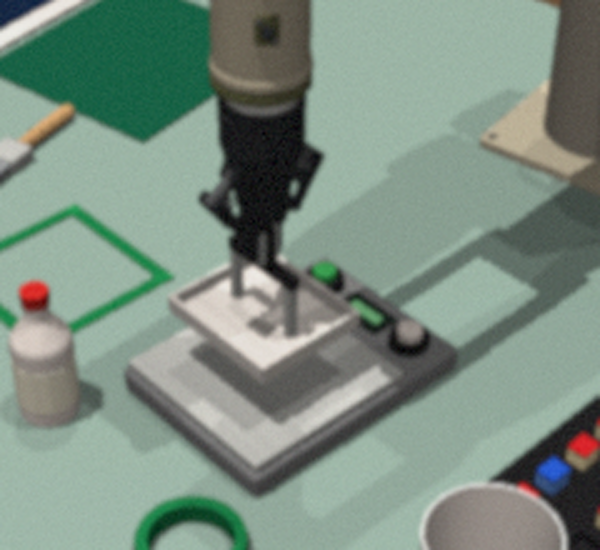

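The dish is held level over the pan at around crop (265,310), so I'll lower it.

```bash
python3 -m handwheel '[[0.001,0.001,0.01,0,0,0,0],[0,0,0.014,0,0,0,0],[0,0,0.014,0,0,0,0],[0,0,0.01,0,0,0,0],[0,0,0.005,0,0,0,0],[0,0,0,0,0,0,0],[0,0,0,0,0,0,0]]'
python3 -m handwheel '[[0,0,0.002,0,0,0,0],[0,0,0.002,0,0,0,0],[0,0,0,0,0,0,0]]'
python3 -m handwheel '[[0,0,0.001,0,0,0,0],[0,0,0,0,0,0,0]]'
python3 go.py 608.5 -45.5 106 79
```

```text
time: 7.95
tool_pos: [608.7, -44.9, 111.7]
tcp_rot: [-179.9, 0.0, 79.0]
ft_force: [0.6, -0.4, -3.8]
finger_gap: 8.5
grip_force: 58.8
time: 8.2
tool_pos: [609.4, -44.9, 108.7]
tcp_rot: [180.0, -0.0, 79.0]
ft_force: [-0.4, -0.5, -3.8]
finger_gap: 8.6
grip_force: 58.8
time: 8.37
tool_pos: [609.3, -44.8, 107.5]
tcp_rot: [180.0, 0.0, 79.0]
ft_force: [-1.1, 0.2, -3.9]
finger_gap: 8.5
grip_force: 58.8
t 8.4 shift m [-0.0008 -0.0006  0.0015] rot [0.02 0.   0.04] | pos [609.3 -44.8 107.5] [180.   0.  79.] F [-1.1  0.2 -3.9] gap 8.5 grip 58.8 j6 2.0
```

```bash
python3 -m handwheel '[[0,0,0.001,0,0,0,0],[0,0,0,0,0,0,0]]'
python3 -m handwheel '[[0,0,0.0005,0,0,0,0],[0,0,0,0,0,0,0]]'
python3 -m handwheel '[[0,0,0.0005,0,0,0,0],[0,0,0,0,0,0,0]]'
```

```text
time: 8.53
tool_pos: [609.1, -44.9, 106.3]
tcp_rot: [-180.0, 0.0, 79.0]
ft_force: [0.9, 0.3, -3.4]
finger_gap: 8.7
grip_force: 58.8
time: 8.7
tool_pos: [609.2, -44.9, 105.9]
tcp_rot: [180.0, -0.0, 79.0]
ft_force: [-0.8, -0.4, -3.9]
finger_gap: 8.6
grip_force: 58.8
time: 8.87
tool_pos: [609.2, -44.8, 105.8]
tcp_rot: [180.0, 0.0, 79.0]
ft_force: [-1.4, -0.0, 0.7]
finger_gap: 8.7
grip_force: 59.5
```

```bash
python3 -m handwheel '[[0,0,0,0,0,0,0.02],[0,0,0,0,0,0,0.03],[0,0,0,0,0,0,0.04],[0,0,0,0,0,0,0.04],[0,0,0,0,0,0,0.04],[0,0,-0.02,0,0,0,0.04],[0,0,-0.03,0,0,0,0.04],[0,0,-0.03,0,0,0,0.04]]' 20
python3 -m handwheel '[[0,0,-0.02,0,0,0,0],[0,0,0,0,0,0,0],[0,0,0,0,0,0,0]]'
python3 go.py 487 40 130 79
```

```text
time: 9.53
tool_pos: [608.1, -44.7, 184.9]
tcp_rot: [-179.8, 0.0, 79.0]
ft_force: [0.5, 0.1, 0.6]
finger_gap: 39.8
grip_force: 0.0
time: 9.78
tool_pos: [610.4, -45.1, 207.5]
tcp_rot: [179.8, -0.0, 79.0]
ft_force: [0.5, -0.9, -0.3]
finger_gap: 4.1
grip_force: 0.0
t 9.8 shift m [ 0.06   -0.1377  0.077 ] rot [ 0.23 -0.01  0.03] | pos [610.4 -45.1 207.5] [179.8  -0.   79. ] F [ 0.5 -0.9 -0.3] gap 4.1 grip 0.0 j6 2.0
```

```bash
python3 -m handwheel '[[0.012,-0.0275,0,0,0,0,0],[0.012,-0.0275,0,0,0,0,0],[0.012,-0.0275,0,0,0,0,0],[0.012,-0.0275,0.02,0,0,0,0],[0.012,-0.0275,0.025,0,0,0,0],[0,0,0.03,0,0,0,0],[0,0,0,0,0,0,0],[0,0,0,0,0,0,0]]'
python3 - <<'E'
from h import *
print(crop([(85,337),(251,374)],52).round(1))
p,D=shot("scene","s3"); cv2.imwrite("pics/s3c.png",cv2.resize(p[100:320,200:440],None,fx=2.5,fy=2.5,interpolation=cv2.INTER_CUBIC))
for z in (52,):pass
f,cx,cy,R,t=cal("scene")
for P in ([486.5,40.5,52],[462.5,-79,52]):
    q=R@np.array(P)+t; print(f*q[:2]/q[2]+[cx,cy])
E
python3 go.py 486.5 40.5 80 79
```

```text
time: 10.45
tool_pos: [483.4, 40.3, 128.1]
tcp_rot: [-179.7, 0.1, 79.1]
ft_force: [0.5, -0.0, 1.0]
finger_gap: -0.0
grip_force: 0.0
[[487.4  41.1  52. ]
 [463.1 -78.5  52. ]]
[362.96584027 229.2095349 ]
[329.57475922 205.95410492]
t 10.5 shift m [0.0008 0.0011 0.0503] rot [-0.08  0.03  0.03] | pos [485.4  40.  130.3] [-179.9    0.    79. ] F [0.5 0.2 0.2] gap -0.0 grip 0.0 j6 10.0
```

View pics/s3c.png

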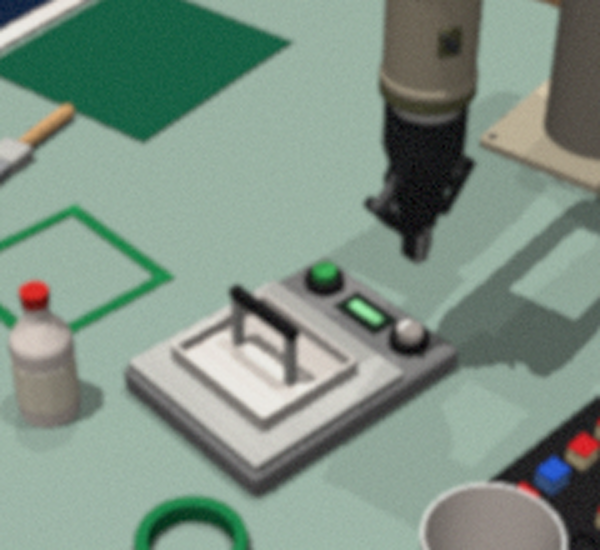

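The dish stands released in the middle of the pan, and the closed fingers are above the white key at about crop (410,330). Now I'll press it.

```bash
python3 -m handwheel '[[0.001,0.001,0.02,0,0,0,0],[0,0,0.02,0,0,0,0],[0,0,0.012,0,0,0,0],[0,0,0,0,0,0,0],[0,0,0,0,0,0,0]]'
python3 -m handwheel '[[0,0,0.003,0,0,0,0],[0,0,0.002,0,0,0,0],[0,0,0,0,0,0,0]]'
python3 -m handwheel '[[0,0,0.002,0,0,0,0],[0,0,0,0,0,0,0]]'
python3 -m handwheel '[[0,0,0.001,0,0,0,0],[0,0,0,0,0,0,0]]'
```

```text
time: 10.92
tool_pos: [487.2, 40.6, 79.0]
tcp_rot: [-180.0, 0.0, 79.0]
ft_force: [0.5, 0.0, 0.1]
finger_gap: 0.1
grip_force: 0.0
time: 11.17
tool_pos: [487.3, 40.9, 74.0]
tcp_rot: [179.9, -0.0, 79.0]
ft_force: [-1.0, -0.3, -0.4]
finger_gap: 0.1
grip_force: 0.0
time: 11.33
tool_pos: [486.8, 41.0, 71.5]
tcp_rot: [180.0, -0.0, 79.0]
ft_force: [-0.1, -0.1, 0.4]
finger_gap: -0.1
grip_force: 0.0
time: 11.5
tool_pos: [486.7, 41.0, 70.3]
tcp_rot: [-180.0, -0.0, 79.0]
ft_force: [-0.4, 0.2, -0.3]
finger_gap: -0.4
grip_force: 0.0
```

```bash
python3 -m handwheel '[[0,0,0.002,0,0,0,0],[0,0,0,0,0,0,0]]' | egrep 'pos|force'
python3 -m handwheel '[[0,0,0.0015,0,0,0,0],[0,0,0,0,0,0,0]]'| egrep 'pos|force'
python3 -m handwheel '[[0,0,0.0015,0,0,0,0],[0,0,0,0,0,0,0]]'| egrep 'pos|force'
python3 -m handwheel '[[0,0,0.001,0,0,0,0],[0,0,0,0,0,0,0]]'| egrep 'pos|force'
```

```text
tool_pos: [486.6, 41.0, 68.1]
ft_force: [-0.3, -0.0, 0.6]
grip_force: 0.0
tool_pos: [486.5, 41.0, 66.6]
ft_force: [0.9, 0.5, 0.8]
grip_force: 0.0
tool_pos: [486.6, 41.0, 65.1]
ft_force: [0.2, -0.3, 0.7]
grip_force: 0.0
tool_pos: [486.6, 41.0, 64.2]
ft_force: [-0.5, -0.2, 0.1]
grip_force: 0.0
```

```bash
for i in 1; do
python3 -m handwheel '[[0,0,0.0015,0,0,0,0],[0,0,0,0,0,0,0]]' | egrep 'pos|ft_force'
python3 -m handwheel '[[0,0,0.0015,0,0,0,0],[0,0,0,0,0,0,0]]'| egrep 'pos|ft_force'
python3 -m handwheel '[[0,0,0.0015,0,0,0,0],[0,0,0,0,0,0,0]]'| egrep 'pos|ft_force'
python3 -m handwheel '[[0,0,0.001,0,0,0,0],[0,0,0,0,0,0,0]]'| egrep 'pos|ft_force'; done
python3 - <<'E'
from h import *
D=np.load("pics/t0.npy")
print(D[275:288,298].round(0), [dep("top",D,298,v)[2].round(1) for v in range(276,287)],[dep("top",D,343,v)[2].round(1) for v in range(285,297)])
E
```

```text
tool_pos: [486.6, 41.0, 62.7]
ft_force: [-1.5, -0.7, -0.3]
tool_pos: [486.6, 41.0, 61.1]
ft_force: [-0.8, 1.0, 0.4]
tool_pos: [486.6, 41.0, 59.6]
ft_force: [-1.0, 0.2, 0.1]
tool_pos: [486.6, 41.0, 58.7]
ft_force: [-1.1, 0.7, 0.7]
[1372. 1370. 1362. 1369. 1368. 1361. 1368. 1361. 1364. 1364. 1369. 1371.
 1375.] [np.float64(50.1), np.float64(50.9), np.float64(49.6), np.float64(49.4), np.float64(49.1), np.float64(51.3), np.float64(50.9), np.float64(51.6), np.float64(50.3), np.float64(46.0), np.float64(44.1)] [np.float64(45.6), np.float64(50.0), np.float64(52.6), np.float64(52.3), np.float64(53.7), np.float64(53.4), np.float64(54.7), np.float64(55.1), np.float64(54.6), np.float64(53.1), np.float64(46.6), np.float64(41.9)]
```

Run:
```python
from h import *
p,D=shot("scene","s4"); cv2.imwrite("pics/s4c.png",cv2.resize(p[150:270,290:430],None,fx=5,fy=5,interpolation=cv2.INTER_CUBIC))
```

```text
(no output)
```

View pics/s4c.png

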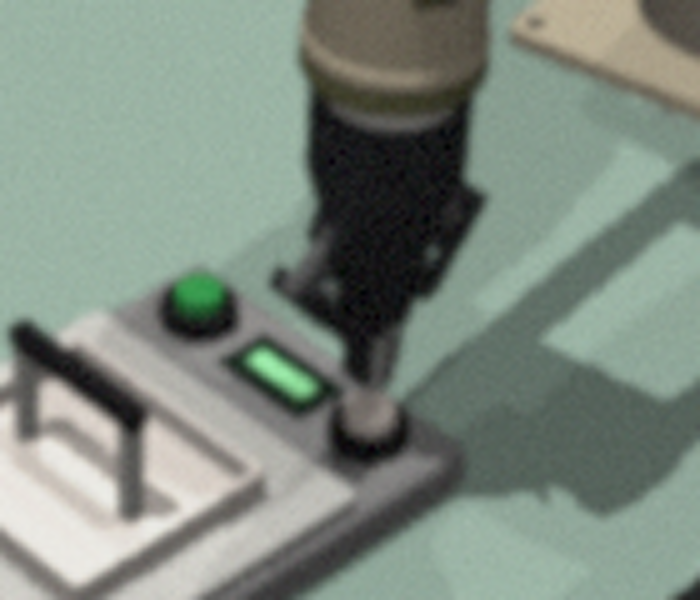

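Run:
```python
from h import *
D=np.load("pics/s4.npy")
for v in range(214,236,2): print(v,[dep("scene",D,u,v).round(0).tolist() for u in (362,365,368)])
```

```text
214 [[505.0, 46.0, 115.0], [501.0, 52.0, 116.0], [489.0, 53.0, 109.0]]
216 [[508.0, 48.0, 112.0], [500.0, 51.0, 109.0], [489.0, 53.0, 102.0]]
218 [[502.0, 45.0, 100.0], [495.0, 49.0, 98.0], [489.0, 54.0, 96.0]]
220 [[500.0, 44.0, 92.0], [495.0, 49.0, 92.0], [486.0, 52.0, 88.0]]
222 [[501.0, 45.0, 87.0], [495.0, 50.0, 86.0], [482.0, 51.0, 78.0]]
224 [[500.0, 45.0, 80.0], [495.0, 50.0, 80.0], [485.0, 53.0, 74.0]]
226 [[500.0, 45.0, 74.0], [495.0, 50.0, 73.0], [482.0, 51.0, 65.0]]
228 [[484.0, 36.0, 52.0], [491.0, 49.0, 64.0], [420.0, 15.0, -3.0]]
230 [[487.0, 38.0, 49.0], [482.0, 44.0, 48.0], [455.0, 37.0, 26.0]]
232 [[496.0, 44.0, 51.0], [489.0, 48.0, 49.0], [485.0, 54.0, 49.0]]
234 [[500.0, 47.0, 49.0], [495.0, 53.0, 49.0], [487.0, 56.0, 45.0]]
```

```bash
python3 -m handwheel '[[0,0,0.0015,0,0,0,0],[0,0,0.001,0,0,0,0],[0,0,0,0,0,0,0]]' | egrep 'pos|ft_force'
python3 -m handwheel '[[0,0,0.0015,0,0,0,0],[0,0,0,0,0,0,0]]'| egrep 'pos|ft_force'
python3 -m handwheel '[[0,0,0.0015,0,0,0,0],[0,0,0,0,0,0,0]]'| egrep 'pos|ft_force'
python3 -m handwheel '[[0,0,0.001,0,0,0,0],[0,0,0,0,0,0,0]]'| egrep 'pos|ft_force'
```

```text
tool_pos: [486.6, 41.0, 56.1]
ft_force: [0.2, -0.5, 0.3]
tool_pos: [486.6, 41.0, 54.6]
ft_force: [0.0, -0.8, 0.4]
tool_pos: [486.6, 41.0, 53.1]
ft_force: [-0.1, 0.2, 0.2]
tool_pos: [486.7, 41.0, 52.2]
ft_force: [0.3, 0.3, -0.7]
```

Run:
```python
from h import *
p,D=shot("scene","s5"); cv2.imwrite("pics/s5c.png",cv2.resize(p[195:255,335:395],None,fx=9,fy=9,interpolation=cv2.INTER_CUBIC))
for v in range(222,240,2): print(v,[dep("scene",D,u,v).round(0).tolist() for u in (362,365,368)])
f,cx,cy,R,t=cal("scene")
for z in (33,45,52,60):
    q=R@np.array([486.7,41,z])+t; print(z,(f*q[:2]/q[2]+[cx,cy]).round(1))
```

```text
222 [[501.0, 45.0, 87.0], [496.0, 50.0, 87.0], [488.0, 54.0, 83.0]]
224 [[500.0, 45.0, 81.0], [496.0, 51.0, 81.0], [485.0, 53.0, 75.0]]
226 [[500.0, 45.0, 74.0], [494.0, 50.0, 73.0], [485.0, 53.0, 68.0]]
228 [[501.0, 46.0, 69.0], [494.0, 50.0, 66.0], [455.0, 36.0, 32.0]]
230 [[491.0, 41.0, 53.0], [494.0, 51.0, 60.0], [458.0, 38.0, 28.0]]
232 [[494.0, 43.0, 50.0], [490.0, 49.0, 49.0], [483.0, 54.0, 48.0]]
234 [[498.0, 46.0, 47.0], [494.0, 52.0, 48.0], [484.0, 55.0, 42.0]]
236 [[501.0, 48.0, 43.0], [498.0, 55.0, 45.0], [489.0, 58.0, 40.0]]
238 [[503.0, 49.0, 39.0], [498.0, 55.0, 39.0], [494.0, 61.0, 39.0]]
33 [362.7 235.1]
45 [362.9 231.5]
52 [363.1 229.3]
60 [363.3 226.9]
```

View pics/s5c.png

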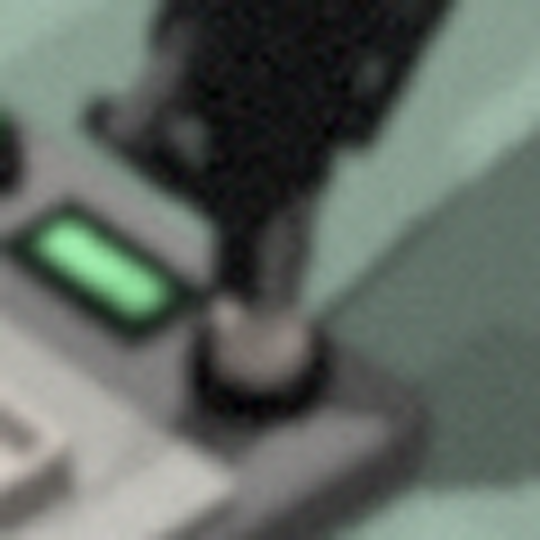

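```bash
python3 -m handwheel '[[0,0,0.0015,0,0,0,0],[0,0,0,0,0,0,0]]'| egrep 'pos|ft_force'
python3 -m handwheel '[[0,0,0.0015,0,0,0,0],[0,0,0,0,0,0,0]]'| egrep 'pos|ft_force'
python3 -m handwheel '[[0,0,0.0015,0,0,0,0],[0,0,0,0,0,0,0]]'| egrep 'pos|ft_force'
python3 -m handwheel '[[0,0,0.001,0,0,0,0],[0,0,0,0,0,0,0]]'| egrep 'pos|ft_force'
```

```text
tool_pos: [486.7, 41.0, 50.7]
ft_force: [-0.2, -0.2, -0.5]
tool_pos: [486.6, 41.0, 49.1]
ft_force: [-0.7, 0.0, 0.3]
tool_pos: [486.6, 41.0, 47.6]
ft_force: [-1.0, -0.4, 0.1]
tool_pos: [486.7, 41.0, 46.7]
ft_force: [0.2, -0.9, -0.3]
```

```bash
python3 -m handwheel '[[0,0,0.0015,0,0,0,0],[0,0,0,0,0,0,0]]'| egrep 'pos|ft_force'
python3 -m handwheel '[[0,0,0.0015,0,0,0,0],[0,0,0,0,0,0,0]]'| egrep 'pos|ft_force'
python3 -m handwheel '[[0,0,0.0015,0,0,0,0],[0,0,0,0,0,0,0]]'| egrep 'pos|ft_force'
python3 - <<'E'
from h import *
p,D=shot("scene","s6"); cv2.imwrite("pics/s6c.png",cv2.resize(p[195:255,335:395],None,fx=9,fy=9,interpolation=cv2.INTER_CUBIC))
for v in range(222,242,2): print(v,[dep("scene",D,u,v).round(0).tolist() for u in (362,365,368)])
E
```

```text
tool_pos: [486.7, 41.0, 45.2]
ft_force: [-0.5, 0.5, -0.3]
tool_pos: [486.9, 41.0, 43.8]
ft_force: [-0.5, -1.0, 2.7]
tool_pos: [486.9, 41.0, 42.4]
ft_force: [0.6, 0.4, 2.4]
222 [[508.0, 49.0, 94.0], [500.0, 52.0, 90.0], [484.0, 52.0, 79.0]]
224 [[503.0, 46.0, 83.0], [496.0, 51.0, 80.0], [482.0, 51.0, 72.0]]
226 [[501.0, 46.0, 75.0], [494.0, 50.0, 73.0], [484.0, 53.0, 67.0]]
228 [[502.0, 47.0, 70.0], [494.0, 51.0, 66.0], [483.0, 52.0, 59.0]]
230 [[499.0, 46.0, 61.0], [494.0, 51.0, 60.0], [482.0, 52.0, 53.0]]
232 [[500.0, 46.0, 55.0], [494.0, 52.0, 54.0], [481.0, 52.0, 45.0]]
234 [[498.0, 46.0, 47.0], [495.0, 52.0, 48.0], [484.0, 54.0, 42.0]]
236 [[502.0, 48.0, 44.0], [497.0, 54.0, 44.0], [489.0, 58.0, 40.0]]
238 [[504.0, 50.0, 41.0], [499.0, 56.0, 40.0], [494.0, 61.0, 39.0]]
240 [[506.0, 52.0, 36.0], [502.0, 58.0, 36.0], [498.0, 64.0, 37.0]]
```

```bash
python3 -m handwheel '[[0,0,0.0015,0,0,0,0],[0,0,0,0,0,0,0]]'| egrep 'pos|ft_force'
python3 -m handwheel '[[0,0,0.0015,0,0,0,0],[0,0,0,0,0,0,0]]'| egrep 'pos|ft_force'
python3 -m handwheel '[[0,0,0.001,0,0,0,0],[0,0,0,0,0,0,0]]'| egrep 'pos|ft_force'
python3 -m handwheel '[[0,0,0.001,0,0,0,0],[0,0,0,0,0,0,0]]'| egrep 'pos|ft_force'
```

```text
tool_pos: [487.0, 41.0, 40.9]
ft_force: [-0.9, 0.7, 3.6]
tool_pos: [487.0, 41.0, 39.4]
ft_force: [0.5, -0.1, 3.6]
tool_pos: [487.0, 41.0, 39.1]
ft_force: [-1.9, -0.8, 9.4]
tool_pos: [487.2, 41.0, 38.9]
ft_force: [-6.7, 0.2, 17.2]
```

View pics/s6c.png

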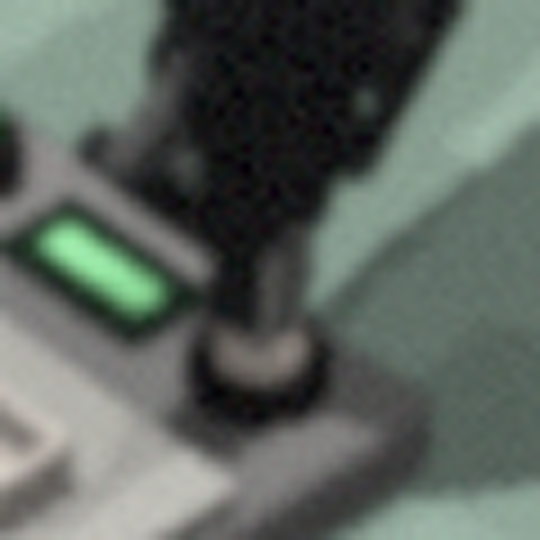

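The key was fully down (force rose to 17 N at the stop). The closed tips sit about 5 mm behind the TCP rather than 19 mm ahead. I'll lift and measure the tip at a 32 mm opening before touching any coupons.

```bash
python3 -m handwheel '[[0,0,-0.01,0,0,0,0],[0,0,-0.02,0,0,0,0],[0,0,-0.04,0,0,0,0.032],[0,0,-0.04,0,0,0,0.032],[0,0,-0.04,0,0,0,0.032],[0,0,-0.02,0,0,0,0.032],[0,0,0,0,0,0,0.032],[0,0,0,0,0,0,0.032]]'
python3 go.py 530 150 150 171
python3 - <<'E'
from h import *
p,D=shot("scene","s7")
tp=r.sense()["tool_pos"]; f,cx,cy,R,t=cal("scene")
v,u=np.mgrid[0:480,0:640]; C=np.stack([(u-cx)/f*D,(v-cy)/f*D,D],-1)-t; W=C@R
m=(D>0)&(np.abs(W[...,0]-tp[0])<70)&(np.abs(W[...,1]-tp[1])<70)&(W[...,2]>80)
P=W[m]-tp
for z in range(-40,120,6):
    q=P[(P[:,2]>=z)&(P[:,2]<z+6)]
    if len(q): print(z,len(q),q[:,0].min().round(),q[:,0].max().round(),q[:,1].min().round(),q[:,1].max().round())
q=R@tp+t; c=(f*q[:2]/q[2]+[cx,cy]).astype(int); print(c)
cv2.imwrite("pics/s7c.png",cv2.resize(cv2.circle(p.copy(),tuple(int(a) for a in c),1,(0,255,255),-1)[max(0,c[1]-70):c[1]+50,c[0]-60:c[0]+60],None,fx=5,fy=5,interpolation=cv2.INTER_CUBIC))
E
```

```text
time: 16.23
tool_pos: [487.6, 41.0, 208.8]
tcp_rot: [179.8, -0.0, 79.0]
ft_force: [0.2, -0.2, -1.5]
finger_gap: 31.7
grip_force: 0.0
t 16.2 shift m [0.1151 0.0207 0.0589] rot [  0.15   0.11 -91.97] | pos [487.6  41.  208.8] [179.8  -0.   79. ] F [ 0.2 -0.2 -1.5] gap 31.7 grip 0.0 j6 10.0
2 4 -15.0 22.0 -15.0 9.0
8 25 -17.0 28.0 -6.0 16.0
14 39 -25.0 32.0 -12.0 17.0
20 43 -27.0 35.0 -11.0 17.0
26 43 -23.0 33.0 -12.0 15.0
32 43 -19.0 32.0 -8.0 17.0
38 39 -20.0 34.0 -8.0 16.0
44 30 -19.0 35.0 -5.0 17.0
50 58 -42.0 48.0 -19.0 21.0
56 79 -45.0 52.0 -20.0 22.0
62 61 -48.0 54.0 -22.0 23.0
68 68 -53.0 55.0 -20.0 23.0
74 92 -49.0 60.0 -21.0 24.0
80 91 -56.0 61.0 -21.0 25.0
86 74 -51.0 64.0 -21.0 24.0
92 98 -61.0 68.0 -22.0 26.0
98 99 -62.0 69.0 -23.0 25.0
104 145 -59.0 69.0 -22.0 27.0
110 108 -50.0 67.0 -14.0 24.0
116 51 2.0 43.0 -15.0 18.0
[366 178]
```

View pics/s7c.png

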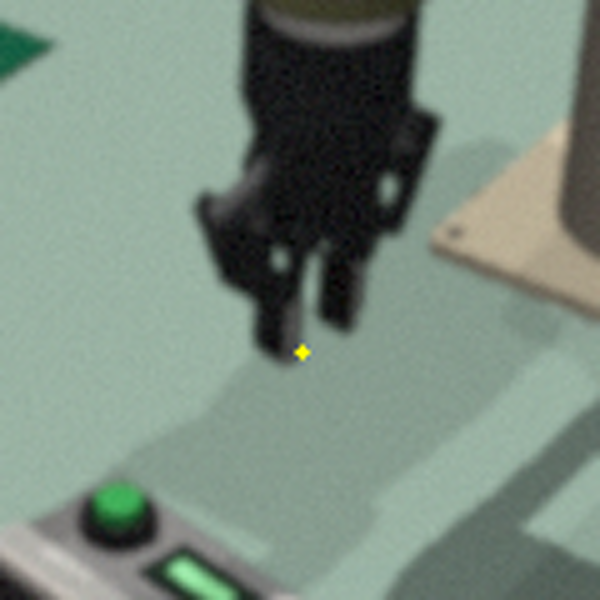

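The tips are about 8 mm behind the TCP at a 32 mm gap, and the knuckles start about 42 mm above the tips, so I'll use those figures. Now I'll rotate to the tray's yaw.

```bash
python3 -m handwheel '[[0,0,0,0,0,-6,0.04],[0,0,0,0,0,-7,0.04],[0,0,0,0,0,-7,0.04],[0,0,0,0,0,-7,0.04],[0,0,0,0,0,-7,0.04],[0,0,0,0,0,-7,0.04],[0,0,0,0,0,-7,0.04],[0,0,0,0,0,-7,0.04]]' 25 |grep rot
python3 -m handwheel '[[0,0,0,0,0,-7,0.04],[0,0,0,0,0,-7,0.04],[0,0,0,0,0,-7,0.04],[0,0,0,0,0,-7,0.04],[0,0,0,0,0,-7,0.04],[0,0,0,0,0,-2,0.04],[0,0,0,0,0,0,0.04],[0,0,0,0,0,0,0.04]]' |grep rot
python3 go.py 458.3 254.8 60 171.1
python3 - <<'E'
from h import *
p,D=shot("top","t1")
hsv=cv2.cvtColor(p,cv2.COLOR_BGR2HSV)
m=(((hsv[...,0]<8)|(hsv[...,0]>172))&(hsv[...,1]>130)&(hsv[...,2]>70)).astype(np.uint8)
m[:225]=0;m[310:]=0;m[:,:170]=0;m[:,265:]=0
n,_,s,c=cv2.connectedComponentsWithStats(m)
for i in range(1,n):
    if s[i,4]>8: print(s[i,4],c[i].round(1),ray("top",*c[i],26).round(1))
E
```

```text
tcp_rot: [-179.8, -0.2, 134.4]
tcp_rot: [-180.0, -0.2, 170.9]
t 17.6 shift m [0.0602 0.2069 0.1455] rot [-0.03 -0.19 -0.17] | pos [485.7  41.  205.4] [-180.    -0.2  170.9] F [ 0.7  0.  -0.4] gap 40.2 grip 0.0 j6 -82.0
68 [228.1 241. ] [592.8 234.3  26. ]
70 [199.8 253.4] [557.3 309.8  26. ]
69 [221.8 273.9] [502.7 247.9  26. ]
69 [193.4 285.7] [469.7 323.2  26. ]
69 [218.4 290.5] [458.  255.2  26. ]
```

```bash
python3 -m handwheel '[[0.005,0.017,0.01,0,0,0,0.04],[0.0095,0.0325,0.02,0,0,0,0.04],[0.0095,0.0325,0.02,0,0,0,0.04],[0.0095,0.0325,0.02,0,0,0,0.04],[0.0095,0.0325,0.025,0,0,0,0.04],[0.0095,0.0325,0.025,0,0,0,0.04],[0.0075,0.027,0.02,0,0,0,0.04],[0,0,0,0,0,0,0.04]]' |grep pos
python3 -m handwheel '[[0,0,0,0,0,0,0.04],[0,0,0,0,0,0,0.04]]' |grep pos
python3 go.py 458.3 254.8 9 171.1
```

```text
tool_pos: [455.0, 256.4, 62.2]
tool_pos: [459.6, 253.3, 67.7]
t 18.5 shift m [0.0015 0.0013 0.0587] rot [-0.05 -0.03 -0.07] | pos [459.6 253.3  67.7] [-180.   -0.  171.] F [-0.   0.4  0.5] gap 40.1 grip 0.0 j6 -58.0
```

```bash
python3 -m handwheel '[[0.0015,0.0013,0.015,0,0,0,0.04],[0,0,0.015,0,0,0,0.04],[0,0,0.014,0,0,0,0.04],[0,0,0.006,0,0,0,0.04],[0,0,0.004,0,0,0,0.04],[0,0,0,0,0,0,0.04],[0,0,0,0,0,0,0.04]]' |egrep 'pos|force'
python3 go.py 458.3 254.8 9 171.1
python3 - <<'E'
from h import *
p,D=shot("scene","s8"); cv2.imwrite("pics/s8c.png",cv2.resize(p[220:350,370:500],None,fx=4.5,fy=4.5,interpolation=cv2.INTER_CUBIC))
E
```

```text
tool_pos: [459.3, 255.0, 14.8]
ft_force: [0.0, -0.2, -0.9]
grip_force: 0.0
t 19.1 shift m [ 0.001  -0.0003  0.0058] rot [ 0.04  0.06 -0.12] | pos [459.3 255.   14.8] [1.80e+02 1.00e-01 1.71e+02] F [ 0.  -0.2 -0.9] gap 40.4 grip 0.0 j6 -58.0
```

View pics/s8c.png

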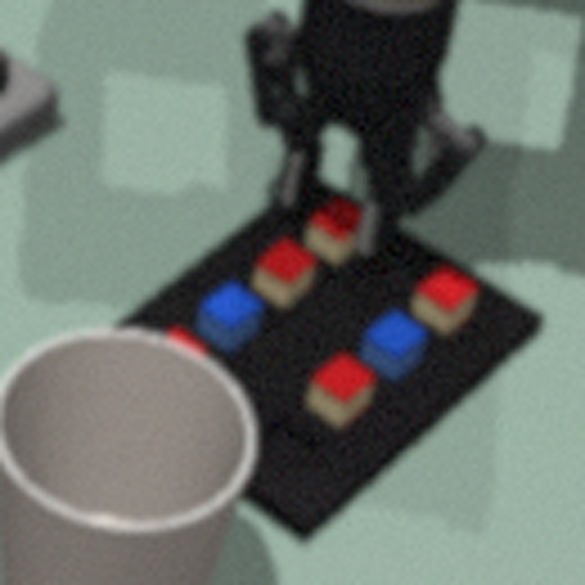

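The jaws straddle coupon E (crop (333,230)) without touching anything. I'll check the tip height from depth.

Run:
```python
from h import *
D=np.load("pics/s8.npy"); 
for v in range(262,280,2): print(v,[dep("scene",D,u,v).round(0).tolist() for u in (449,451,453)])
```

```text
262 [[406.0, 245.0, -3.0], [470.0, 273.0, 63.0], [477.0, 280.0, 73.0]]
264 [[413.0, 249.0, -2.0], [473.0, 274.0, 60.0], [479.0, 281.0, 68.0]]
266 [[433.0, 257.0, 12.0], [475.0, 276.0, 56.0], [479.0, 282.0, 63.0]]
268 [[453.0, 265.0, 25.0], [474.0, 277.0, 49.0], [472.0, 281.0, 50.0]]
270 [[459.0, 268.0, 25.0], [475.0, 278.0, 44.0], [473.0, 282.0, 45.0]]
272 [[474.0, 274.0, 35.0], [473.0, 279.0, 37.0], [473.0, 283.0, 39.0]]
274 [[474.0, 275.0, 28.0], [473.0, 280.0, 31.0], [472.0, 284.0, 32.0]]
276 [[466.0, 273.0, 14.0], [472.0, 280.0, 23.0], [457.0, 280.0, 11.0]]
278 [[469.0, 275.0, 11.0], [464.0, 278.0, 8.0], [461.0, 282.0, 8.0]]
```

```bash
python3 -m handwheel '[[0.001,0,0.0035,0,0,0,0.04],[0,0,0.003,0,0,0,0.04],[0,0,0,0,0,0,0.03],[0,0,0,0,0,0,0.02],[0,0,0,0,0,0,0.01],[0,0,0,0,0,0,0.01],[0,0,0,0,0,0,0.01],[0,0,0,0,0,0,0.01]]' 25 |egrep 'pos|force|gap'
python3 -m handwheel '[[0,0,-0.006,0,0,0,0.01],[0,0,-0.006,0,0,0,0.01],[0,0,-0.01,0,0,0,0.01],[0,0,-0.025,0,0,0,0.01],[0,0,-0.03,0,0,0,0.01],[0,0,-0.03,0,0,0,0.01],[0,0,-0.03,0,0,0,0.01],[0,0,-0.015,0,0,0,0.01]]' |egrep 'pos|force|gap'
python3 go.py 573.6 -38.1 160 169
```

```text
tool_pos: [457.5, 255.3, 7.4]
ft_force: [-0.2, 0.5, -0.8]
finger_gap: 19.6
grip_force: 25.9
tool_pos: [459.4, 256.2, 165.2]
ft_force: [1.2, -0.5, -0.2]
finger_gap: 19.2
grip_force: 25.9
t 20.5 shift m [-0.1586 -0.2729  0.0051] rot [0.21 0.32 2.03] | pos [459.4 256.2 165.2] [179.8   0.3 171. ] F [ 1.2 -0.5 -0.2] gap 19.2 grip 25.9 j6 -57.0
```

```bash
python3 -m handwheel '[[-0.008,-0.0137,0,0,0,0,0.01],[-0.0159,-0.0273,0,0,0,0,0.01],[-0.0159,-0.0273,0,0,0,0.5,0.01],[-0.0159,-0.0273,0,0,0,0.5,0.01],[-0.0159,-0.0273,0,0,0,0.5,0.01],[-0.0159,-0.0273,0,0,0,0.5,0.01],[-0.0159,-0.0273,0,0,0,0,0.01],[-0.0159,-0.0273,0,0,0,0,0.01]]' |egrep 'pos|gap'
python3 -m handwheel '[[-0.0159,-0.0273,0,0,0,0,0.01],[-0.0159,-0.0273,0,0,0,0,0.01],[-0.0079,-0.0136,0,0,0,0,0.01],[0,0,0,0,0,0,0.01],[0,0,0,0,0,0,0.01],[0,0,0,0,0,0,0.01]]' |egrep 'pos|gap'
python3 go.py 573.6 -38.1 49 169
python3 - <<'E'
from h import *
p,D=shot("scene","s9"); f,cx,cy,R,t=cal("scene")
v,u=np.mgrid[0:480,0:640]; W=(np.stack([(u-cx)/f*D,(v-cy)/f*D,D],-1)-t)@R
hsv=cv2.cvtColor(p,cv2.COLOR_BGR2HSV)
# handle top band: dark pixels near z 101..120 around the dish
m=(D>0)&(abs(W[...,2]-110)<9)&(abs(W[...,0]-609)<70)&(abs(W[...,1]+45)<70)&(p.max(2)<80)
q=W[m]; print("handle",len(q),q.mean(0).round(1),q.min(0).round(),q.max(0).round())
E
```

```text
tool_pos: [540.4, 31.5, 160.9]
finger_gap: 19.1
tool_pos: [565.6, -40.5, 159.7]
finger_gap: 19.3
t 21.6 shift m [-0.0074  0.0038  0.1107] rot [ 0.03 -0.01  0.05] | pos [565.6 -40.5 159.7] [180.  -0. 169.] F [0.2 0.3 0. ] gap 19.3 grip 25.9 j6 -88.0
handle 169 [614.1 -40.8 111. ] [599. -85. 101.] [627.   1. 118.]
```

```bash
python3 -m handwheel '[[-0.0074,0.0038,0.01,0,0,0,0.01],[0,0,0.025,0,0,0,0.01],[0,0,0.03,0,0,0,0.01],[0,0,0.025,0,0,0,0.01],[0,0,0.012,0,0,0,0.01],[0,0,0.005,0,0,0,0.01],[0,0,0,0,0,0,0.01],[0,0,0,0,0,0,0.01]]' |egrep 'pos|ft_f|gap'
python3 go.py 573.6 -38.1 48 169
```

```text
tool_pos: [574.6, -38.8, 53.8]
ft_force: [0.5, -0.3, -0.6]
finger_gap: 19.3
t 22.4 shift m [0.0012 0.0005 0.0058] rot [0.   0.09 0.06] | pos [574.6 -38.8  53.8] [1.800e+02 1.000e-01 1.691e+02] F [ 0.5 -0.3 -0.6] gap 19.3 grip 25.8 j6 -88.0
```

```bash
python3 -m handwheel '[[0,0,0.003,0,0,0,0.01],[0,0,0.0025,0,0,0,0.01],[0,0,0,0,0,0,0.01],[0,0,0,0,0,0,0.01]]' |egrep 'pos|ft_f|gap'
python3 -m handwheel '[[0,0,0,0,0,0,0.023],[0,0,0,0,0,0,0.028],[0,0,0,0,0,0,0.028],[0,0,0,0,0,0,0.028],[0,0,-0.01,0,0,0,0.028],[0,0,-0.02,0,0,0,0.028],[0,0,-0.03,0,0,0,0.028],[0,0,-0.03,0,0,0,0.04]]' |egrep 'pos|ft_f|gap'
python3 -m handwheel '[[0,0,-0.02,0,0,0,0.04],[0,0,0,0,0,0,0.04]]' |egrep 'pos|ft_f|gap'
python3 go.py 502.6 247.8 100 171.1
python3 - <<'E'
from h import *
p,D=shot("scene","s10"); f,cx,cy,R,t=cal("scene")
v,u=np.mgrid[0:480,0:640]; W=(np.stack([(u-cx)/f*D,(v-cy)/f*D,D],-1)-t)@R
hsv=cv2.cvtColor(p,cv2.COLOR_BGR2HSV)
m=(((hsv[...,0]<8)|(hsv[...,0]>172))&(hsv[...,1]>130)&(hsv[...,2]>60)&(W[...,1]>-150)&(W[...,1]<400)&(W[...,0]<660)&(D>0)).astype(np.uint8)
n,l,s,c=cv2.connectedComponentsWithStats(m)
for i in range(1,n):
    if s[i,4]>8: print(s[i,4],c[i].round(1),np.median(W[l==i],0).round(1))
E
```

```text
tool_pos: [574.1, -39.2, 47.4]
ft_force: [-0.1, -0.6, -0.2]
finger_gap: 19.2
tool_pos: [572.8, -39.0, 137.6]
ft_force: [1.3, 0.1, -0.8]
finger_gap: 38.7
tool_pos: [577.2, -39.6, 164.1]
ft_force: [0.8, -0.2, 0.4]
finger_gap: 40.1
t 23.5 shift m [0.1286 0.2679 0.0629] rot [ 0.01  0.56 -2.07] | pos [577.2 -39.6 164.1] [180.    0.6 169. ] F [ 0.8 -0.2  0.4] gap 40.1 grip 0.0 j6 -88.0
20 [318.4 230.6] [567.6 -32.   63.5]
104 [433.3 277.1] [498.3 248.1  22.9]
98 [468.8 283.4] [467.4 324.   23. ]
23 [410.9 294.3] [569.9 229.9  10.7]
108 [445.7 303.3] [555.  309.9  22.9]
```

```bash
python3 -m handwheel '[[0.007,0.0149,0,0,0,0,0.04],[0.0142,0.0298,0,0,0,0,0.04],[0.0142,0.0298,0,0,0,-0.5,0.04],[0.0142,0.0298,0,0,0,-0.5,0.04],[0.0142,0.0298,0,0,0,-0.5,0.04],[0.0142,0.0298,0,0,0,-0.5,0.04],[0.0142,0.0298,0,0,0,0,0.04],[0.0142,0.0298,0.01,0,0,0,0.04]]' |egrep 'pos|gap'
python3 -m handwheel '[[0.0142,0.0298,0.02,0,0,0,0.04],[0.007,0.0149,0.03,0,0,0,0.04],[0,0,0.02,0,0,0,0.04],[0,0,0.01,0,0,0,0.04],[0,0,0,0,0,0,0.04],[0,0,0,0,0,0,0.04],[0,0,0,0,0,0,0.04]]' |egrep 'pos|gap'
python3 go.py 502.6 247.8 8 171.1
```

```text
tool_pos: [507.9, 201.1, 148.0]
finger_gap: 39.8
tool_pos: [495.2, 246.6, 68.3]
finger_gap: 39.8
t 24.8 shift m [-0.007   0.0023  0.0603] rot [ 0.05  0.09 -0.13] | pos [495.2 246.6  68.3] [1.80e+02 1.00e-01 1.71e+02] F [ 0.7 -0.6  0.1] gap 39.8 grip 0.0 j6 -60.0
```

```bash
python3 -m handwheel '[[-0.007,0.0023,0.005,0,0,0,0.04],[0,0,0.015,0,0,0,0.04],[0,0,0.015,0,0,0,0.04],[0,0,0.01,0,0,0,0.04],[0,0,0.005,0,0,0,0.04],[0,0,0,0,0,0,0.04],[0,0,0,0,0,0,0.04]]' |egrep 'pos|ft_f'
python3 go.py 502.6 247.8 8 171.1
```

```text
tool_pos: [501.7, 248.1, 17.3]
ft_force: [0.0, 0.2, 0.9]
t 25.4 shift m [-0.001  -0.0001  0.0093] rot [ 0.01  0.01 -0.08] | pos [501.7 248.1  17.3] [180.   0. 171.] F [0.  0.2 0.9] gap 39.9 grip 0.0 j6 -60.0
```

Next slot is N+ at a=+38: (580.9, -0.8).

```bash
python3 -m handwheel '[[-0.001,0,0.006,0,0,0,0.04],[0,0,0.0035,0,0,0,0.04],[0,0,0,0,0,0,0.03],[0,0,0,0,0,0,0.02],[0,0,0,0,0,0,0.01],[0,0,0,0,0,0,0.01],[0,0,0,0,0,0,0.01],[0,0,0,0,0,0,0.01]]' 25 |egrep 'pos|force|gap'
python3 -m handwheel '[[0,0,-0.006,0,0,0,0.01],[0,0,-0.006,0,0,0,0.01],[0,0,-0.01,0,0,0,0.01],[0,0,-0.025,0,0,0,0.01],[0,0,-0.03,0,0,0,0.01],[0,0,-0.03,0,0,0,0.01],[0,0,-0.03,0,0,0,0.01],[0,0,-0.015,0,0,0,0.01]]' |egrep 'pos|gap'
python3 go.py 580.9 -0.8 160 169
```

```text
tool_pos: [502.3, 248.0, 7.5]
ft_force: [-0.3, -0.0, 0.1]
finger_gap: 19.2
grip_force: 26.1
tool_pos: [504.2, 248.7, 165.4]
finger_gap: 19.2
t 26.7 shift m [-0.1146 -0.2346  0.0053] rot [0.2  0.33 2.04] | pos [504.2 248.7 165.4] [179.8   0.3 171. ] F [-0.2  0.1  0.3] gap 19.2 grip 26.1 j6 -60.0
```

```bash
python3 -m handwheel '[[0,0,0,0,0,2,0.01],[-0.0078,-0.0143,0,0,0,0,0.01],[-0.0156,-0.0287,0,0,0,0,0.01],[-0.0156,-0.0287,0,0,0,0,0.01],[-0.0156,-0.0287,0,0,0,0,0.01],[-0.0156,-0.0287,0,0,0,0,0.01],[-0.0156,-0.0287,0,0,0,0,0.01],[-0.0156,-0.0287,0,0,0,0,0.01]]' |egrep 'pos|gap'
python3 -m handwheel '[[-0.0156,-0.0287,0,0,0,0,0.01],[-0.0078,-0.0143,0,0,0,0,0.01],[0,0,0.015,0,0,0,0.01],[0,0,0.02,0,0,0,0.01],[0,0,0.01,0,0,0,0.01],[0,0,0,0,0,0,0.01],[0,0,0,0,0,0,0.01],[0,0,0,0,0,0,0.01]]' |egrep 'pos|gap'
python3 go.py 580.9 -0.8 50 169
```

```text
tool_pos: [566.9, 44.1, 160.9]
finger_gap: 19.1
tool_pos: [581.7, -0.8, 115.8]
finger_gap: 19.4
t 28.1 shift m [ 0.0009 -0.0002  0.0658] rot [0.01 0.08 0.07] | pos [581.7  -0.8 115.8] [1.800e+02 1.000e-01 1.691e+02] F [-0.1 -0.5 -0.1] gap 19.4 grip 26.1 j6 -84.0
```

```bash
python3 -m handwheel '[[0.001,0,0.01,0,0,0,0.01],[0,0,0.02,0,0,0,0.01],[0,0,0.018,0,0,0,0.01],[0,0,0.01,0,0,0,0.01],[0,0,0.005,0,0,0,0.01],[0,0,0.0025,0,0,0,0.01],[0,0,0,0,0,0,0.01],[0,0,0,0,0,0,0.01]]' |egrep 'pos|ft_f|gap'
python3 -m handwheel '[[0,0,0.0005,0,0,0,0.021],[0,0,0,0,0,0,0.023],[0,0,0,0,0,0,0.024],[0,0,0,0,0,0,0.024],[0,0,-0.01,0,0,0,0.024],[0,0,-0.02,0,0,0,0.028],[0,0,-0.03,0,0,0,0.04],[0,0,-0.03,0,0,0,0.04]]' |egrep 'pos|ft_f|gap'
python3 -m handwheel '[[0,0,-0.02,0,0,-2,0.04],[0,0,0,0,0,0,0.04],[0,0,0,0,0,0,0.04]]' |egrep 'pos|ft_f|gap'
python3 go.py 469.6 323.3 90 171.1
cat > look.py <<'E'
from h import *
import sys
p,D=shot(sys.argv[1],sys.argv[2]); f,cx,cy,R,t=cal(sys.argv[1])
v,u=np.mgrid[0:480,0:640]; W=(np.stack([(u-cx)/f*D,(v-cy)/f*D,D],-1)-t)@R
hsv=cv2.cvtColor(p,cv2.COLOR_BGR2HSV)
m=(((hsv[...,0]<8)|(hsv[...,0]>172))&(hsv[...,1]>130)&(hsv[...,2]>60)&(W[...,1]>-450)&(W[...,1]<380)&(W[...,0]<680)&(D>0)).astype(np.uint8)
n,l,s,c=cv2.connectedComponentsWithStats(m)
for i in range(1,n):
    if s[i,4]>8: print(s[i,4],c[i].round(1),np.median(W[l==i],0).round(1))
E
python3 look.py scene s11
```

```text
tool_pos: [580.9, -0.9, 49.9]
ft_force: [0.5, -0.6, 0.4]
finger_gap: 19.6
tool_pos: [579.2, -0.8, 139.2]
ft_force: [-0.7, -0.4, -0.3]
finger_gap: 40.2
tool_pos: [581.6, -1.0, 161.2]
ft_force: [0.7, 1.2, -1.1]
finger_gap: 40.1
t 29.6 shift m [0.1616 0.3029 0.0706] rot [ 0.01  0.26 -0.07] | pos [581.6  -1.  161.2] [180.    0.3 171. ] F [ 0.7  1.2 -1.1] gap 40.1 grip 0.0 j6 -86.0
17 [318.4 230.9] [570.9 -29.5  66.2]
62 [326.5 239.7] [5.828e+02 3.000e-01 6.370e+01]
99 [468.9 283.4] [466.9 324.2  22.4]
21 [410.9 294.4] [568.  232.1  10.9]
110 [445.9 303.3] [554.5 310.3  22.7]
```

```bash
python3 -m handwheel '[[0.008,0.0152,0,0,0,0,0.04],[0.0161,0.0303,0,0,0,0,0.04],[0.0161,0.0303,0,0,0,0,0.04],[0.0161,0.0303,0,0,0,0,0.04],[0.0161,0.0303,0,0,0,0,0.04],[0.0161,0.0303,0,0,0,0,0.04],[0.0161,0.0303,0,0,0,0,0.04],[0.0161,0.0303,0,0,0,0,0.04]]' |egrep 'pos|gap'
python3 -m handwheel '[[0.0161,0.0303,0.01,0,0,0,0.04],[0.0161,0.0303,0.02,0,0,0,0.04],[0.008,0.0152,0.03,0,0,0,0.04],[0,0,0.02,0,0,0,0.04],[0,0,0.015,0,0,0,0.04],[0,0,0,0,0,0,0.04],[0,0,0,0,0,0,0.04],[0,0,0,0,0,0,0.04]]' |egrep 'pos|gap'
python3 go.py 469.6 323.3 8 171.1
```

```text
tool_pos: [494.4, 243.4, 156.6]
finger_gap: 39.9
tool_pos: [468.6, 323.4, 63.7]
finger_gap: 39.9
t 31.0 shift m [-0.001   0.0001  0.0557] rot [-0.01 -0.01 -0.1 ] | pos [468.6 323.4  63.7] [-180.   -0.  171.] F [0.3 0.8 0. ] gap 39.9 grip 0.0 j6 -52.0
```

```bash
python3 -m handwheel '[[-0.001,0,0.01,0,0,0,0.04],[0,0,0.015,0,0,0,0.04],[0,0,0.015,0,0,0,0.04],[0,0,0.009,0,0,0,0.04],[0,0,0.004,0,0,0,0.04],[0,0,0.0025,0,0,0,0.04],[0,0,0,0,0,0,0.04],[0,0,0,0,0,0,0.04]]' |egrep 'pos|ft_f'
python3 -m handwheel '[[0,0,0,0,0,0,0.03],[0,0,0,0,0,0,0.02],[0,0,0,0,0,0,0.01],[0,0,0,0,0,0,0.01],[0,0,0,0,0,0,0.01],[0,0,0,0,0,0,0.01]]' 25 |egrep 'pos|force|gap'
python3 -m handwheel '[[0,0,-0.006,0,0,0,0.01],[0,0,-0.006,0,0,0,0.01],[0,0,-0.01,0,0,0,0.01],[0,0,-0.025,0,0,0,0.01],[0,0,-0.03,0,0,0,0.01],[0,0,-0.03,0,0,0,0.01],[0,0,-0.03,0,0,0,0.01],[0,0,-0.015,0,0,2,0.01]]' |egrep 'pos|gap'
python3 go.py 566.3 -75.4 160 169
```

```text
tool_pos: [470.0, 323.7, 8.7]
ft_force: [0.2, 0.4, -0.1]
tool_pos: [470.1, 323.8, 8.8]
ft_force: [-1.1, 0.5, 6.4]
finger_gap: 19.0
grip_force: 25.5
tool_pos: [471.0, 324.4, 165.5]
finger_gap: 19.0
t 32.9 shift m [-0.1694 -0.3745  0.0048] rot [0.22 0.26 0.07] | pos [471.  324.4 165.5] [179.8   0.3 169.1] F [ 0.4 -0.1  0.6] gap 19.0 grip 24.8 j6 -50.0
```

```bash
python3 -m handwheel '[[-0.0071,-0.0156,0,0,0,0,0.01],[-0.0142,-0.0311,0,0,0,0,0.01],[-0.0142,-0.0311,0,0,0,0,0.01],[-0.0142,-0.0311,0,0,0,0,0.01],[-0.0142,-0.0311,0,0,0,0,0.01],[-0.0142,-0.0311,0,0,0,0,0.01],[-0.0142,-0.0311,0,0,0,0,0.01],[-0.0142,-0.0311,0,0,0,0,0.01]]' |egrep 'pos|gap'
python3 -m handwheel '[[-0.0142,-0.0311,0,0,0,0,0.01],[-0.0142,-0.0311,0,0,0,0,0.01],[-0.0142,-0.0311,0,0,0,0,0.01],[-0.0142,-0.0311,0,0,0,0,0.01],[-0.0071,-0.0156,0,0,0,0,0.01],[0,0,0.02,0,0,0,0.01],[0,0,0.02,0,0,0,0.01],[0,0,0,0,0,0,0.01]]' |egrep 'pos|gap'
python3 -m handwheel '[[0,0,0,0,0,0,0.01],[0,0,0,0,0,0,0.01]]' |egrep 'pos|gap'
python3 go.py 566.3 -75.4 50 169
python3 look.py scene s12
```

```text
tool_pos: [529.8, 72.5, 160.9]
finger_gap: 19.0
tool_pos: [563.1, -75.5, 116.4]
finger_gap: 19.4
tool_pos: [566.1, -75.3, 121.2]
finger_gap: 19.3
t 34.4 shift m [-0.0002 -0.      0.0712] rot [-0.    0.05  0.06] | pos [566.1 -75.3 121.2] [-1.800e+02  1.000e-01  1.691e+02] F [0.6 0.9 0.6] gap 19.3 grip 24.8 j6 -92.0
23 [303. 201.] [573.2 -80.6 137.3]
21 [318.5 230.6] [569.3 -31.9  65.3]
63 [326.7 239.8] [583.7   0.6  64.3]
15 [409.3 293.7] [567.8 226.6   8.9]
110 [445.8 303.3] [554.  310.   22.9]
```

```bash
python3 -m handwheel '[[0,0,0.015,0,0,0,0.01],[0,0,0.02,0,0,0,0.01],[0,0,0.018,0,0,0,0.01],[0,0,0.01,0,0,0,0.01],[0,0,0.005,0,0,0,0.01],[0,0,0.0025,0,0,0,0.01],[0,0,0,0,0,0,0.01],[0,0,0,0,0,0,0.01]]' |egrep 'pos|ft_f|gap'
python3 -m handwheel '[[0,0,0,0,0,0,0.021],[0,0,0,0,0,0,0.023],[0,0,0,0,0,0,0.024],[0,0,0,0,0,0,0.024],[0,0,-0.01,0,0,0,0.024],[0,0,-0.02,0,0,0,0.028],[0,0,-0.03,0,0,0,0.04],[0,0,-0.03,0,0,0,0.04]]' |egrep 'pos|ft_f|gap'
python3 -m handwheel '[[0,0,-0.02,0,0,-2,0.04],[0,0,0,0,0,0,0.04],[0,0,0,0,0,0,0.04]]' |egrep 'pos|ft_f|gap'
python3 go.py 558 309.7 90 171.1
python3 look.py scene s13
```

```text
tool_pos: [566.6, -75.6, 50.6]
ft_force: [-0.7, 0.3, 0.2]
finger_gap: 18.9
tool_pos: [564.7, -75.3, 140.2]
ft_force: [0.8, -0.4, 0.3]
finger_gap: 39.8
tool_pos: [567.1, -75.8, 162.2]
ft_force: [0.9, 0.3, -1.0]
finger_gap: 40.1
t 36.0 shift m [0.0695 0.3794 0.0717] rot [-0.02  0.26 -0.07] | pos [567.1 -75.8 162.2] [-180.     0.3  171. ] F [ 0.9  0.3 -1. ] gap 40.1 grip 0.0 j6 -94.0
18 [308.5 223. ] [559.4 -70.5  64. ]
19 [318.6 230.8] [568.8 -30.5  63.9]
59 [326.7 239.8] [580.5  -1.1  63.2]
14 [409.7 293.8] [567.5 228.    9. ]
109 [445.7 303.2] [554.4 310.2  23. ]
```

Three are in. Next is coupon B at (558, 309.7).

```bash
python3 -m handwheel '[[0.003,0.0173,0,0,0,0,0.04],[0.0063,0.0345,0,0,0,0,0.04],[0.0063,0.0345,0,0,0,0,0.04],[0.0063,0.0345,0,0,0,0,0.04],[0.0063,0.0345,0,0,0,0,0.04],[0.0063,0.0345,0,0,0,0,0.04],[0.0063,0.0345,0,0,0,0,0.04],[0.0063,0.0345,0,0,0,0,0.04]]' |egrep 'pos|gap'
python3 -m handwheel '[[0.0063,0.0345,0.01,0,0,0,0.04],[0.0063,0.0345,0.02,0,0,0,0.04],[0.0063,0.0345,0.03,0,0,0,0.04],[0.003,0.0173,0.02,0,0,0,0.04],[0,0,0.015,0,0,0,0.04],[0,0,0,0,0,0,0.04],[0,0,0,0,0,0,0.04],[0,0,0,0,0,0,0.04]]' |egrep 'pos|gap'
python3 go.py 558 309.7 8 171.1
```

```text
tool_pos: [558.0, 188.9, 157.6]
finger_gap: 40.3
tool_pos: [556.9, 306.2, 67.6]
finger_gap: 39.7
t 37.4 shift m [-0.0005  0.0036  0.0596] rot [-0.02 -0.01 -0.11] | pos [556.9 306.2  67.6] [-180.   -0.  171.] F [ 0.6 -0.3 -0.2] gap 39.7 grip 0.0 j6 -57.0
```

```bash
python3 -m handwheel '[[-0.0005,0.0036,0.01,0,0,0,0.04],[0,0,0.015,0,0,0,0.04],[0,0,0.015,0,0,0,0.04],[0,0,0.01,0,0,0,0.04],[0,0,0.006,0,0,0,0.04],[0,0,0.003,0,0,0,0.04],[0,0,0,0,0,0,0.04],[0,0,0,0,0,0,0.04]]' |egrep 'pos|ft_f'
python3 -m handwheel '[[0,0,0,0,0,0,0.03],[0,0,0,0,0,0,0.02],[0,0,0,0,0,0,0.01],[0,0,0,0,0,0,0.01],[0,0,0,0,0,0,0.01],[0,0,0,0,0,0,0.01]]' 25 |egrep 'pos|force|gap'
python3 -m handwheel '[[0,0,-0.006,0,0,0,0.01],[0,0,-0.006,0,0,0,0.01],[0,0,-0.01,0,0,0,0.01],[0,0,-0.025,0,0,0,0.01],[0,0,-0.03,0,0,0,0.01],[0,0,-0.03,0,0,0,0.01],[0,0,-0.03,0,0,0,0.01],[0,0,-0.015,0,0,2,0.01]]' |egrep 'pos|gap'
python3 -m handwheel '[[0,0,0,0,0,0,0.01],[0,0,0,0,0,0,0.01]]' |egrep 'pos|gap'
python3 go.py 651 -22 160 169
```

```text
tool_pos: [558.4, 310.4, 9.0]
ft_force: [0.0, -0.5, 1.1]
tool_pos: [558.6, 310.7, 9.4]
ft_force: [-0.3, 0.1, 6.5]
finger_gap: 19.3
grip_force: 25.5
tool_pos: [559.5, 311.1, 166.2]
finger_gap: 19.2
tool_pos: [558.7, 310.7, 162.4]
finger_gap: 19.3
t 39.4 shift m [-0.1537 -0.3092  0.0022] rot [0.11 0.16 0.06] | pos [558.7 310.7 162.4] [179.9   0.2 169.1] F [-1.  -0.8 -0.5] gap 19.3 grip 24.8 j6 -55.0
```

```bash
python3 -m handwheel '[[-0.0077,-0.0155,0,0,0,0,0.01],[-0.0154,-0.0309,0,0,0,0,0.01],[-0.0154,-0.0309,0,0,0,0,0.01],[-0.0154,-0.0309,0,0,0,0,0.01],[-0.0154,-0.0309,0,0,0,0,0.01],[-0.0154,-0.0309,0,0,0,0,0.01],[-0.0154,-0.0309,0,0,0,0,0.01],[-0.0154,-0.0309,0,0,0,0,0.01]]' |egrep 'pos|gap'
python3 -m handwheel '[[-0.0154,-0.0309,0,0,0,0,0.01],[-0.0154,-0.0309,0,0,0,0,0.01],[-0.0077,-0.0155,0,0,0,0,0.01],[0,0,0,0,0,0,0.01],[0,0,0,0,0,0,0.01],[0,0,0,0,0,0,0.01]]' |egrep 'pos|gap'
python3 go.py 651 -22 50 169
```

```text
tool_pos: [626.0, 59.1, 158.1]
finger_gap: 19.5
tool_pos: [649.4, -21.4, 159.1]
finger_gap: 19.1
t 40.5 shift m [-0.0019 -0.0003  0.1091] rot [ 0.02 -0.13  0.06] | pos [649.4 -21.4 159.1] [ 1.800e+02 -1.000e-01  1.691e+02] F [0.1 0.7 0.3] gap 19.1 grip 24.8 j6 -85.0
```

```bash
python3 -m handwheel '[[-0.001,0,0.015,0,0,0,0.01],[0,0,0.025,0,0,0,0.01],[0,0,0.03,0,0,0,0.01],[0,0,0.02,0,0,0,0.01],[0,0,0.01,0,0,0,0.01],[0,0,0.005,0,0,0,0.01],[0,0,0.003,0,0,0,0.01],[0,0,0,0,0,0,0.01]]' |egrep 'pos|ft_f|gap'
python3 -m handwheel '[[0,0,0,0,0,0,0.01],[0,0,0,0,0,0,0.01]]' |egrep 'pos|ft_f|gap'
python3 go.py 651 -22 50 169
```

```text
tool_pos: [651.7, -22.0, 53.0]
ft_force: [-0.2, 0.4, 0.0]
finger_gap: 19.2
tool_pos: [652.4, -22.6, 54.2]
ft_force: [1.0, -0.3, 0.3]
finger_gap: 19.1
t 41.4 shift m [0.0015 0.0003 0.0042] rot [0.01 0.16 0.04] | pos [652.4 -22.6  54.2] [180.    0.2 169. ] F [ 1.  -0.3  0.3] gap 19.1 grip 24.8 j6 -86.0
```

```bash
python3 -m handwheel '[[0,0,0.002,0,0,0,0.01],[0,0,0.002,0,0,0,0.01],[0,0,0,0,0,0,0.01],[0,0,0,0,0,0,0.01]]' |egrep 'pos|ft_f'
python3 -m handwheel '[[0,0,0,0,0,0,0.021],[0,0,0,0,0,0,0.023],[0,0,0,0,0,0,0.025],[0,0,0,0,0,0,0.026],[0,0,-0.01,0,0,0,0.026],[0,0,-0.02,0,0,0,0.028],[0,0,-0.03,0,0,0,0.04],[0,0,-0.03,0,0,0,0.04]]' |egrep 'pos|ft_f|gap'
python3 -m handwheel '[[0,0,-0.02,0,0,-2,0.04],[0,0,0,0,0,0,0.04],[0,0,0,0,0,0,0.04],[0,0,0,0,0,0,0.04]]' |egrep 'pos|ft_f|gap'
python3 go.py 592.3 234.2 90 171.1
python3 look.py scene s14; python3 look.py top t14
```

```text
tool_pos: [652.2, -22.8, 49.4]
ft_force: [1.0, -0.2, 4.4]
tool_pos: [650.2, -22.5, 138.7]
ft_force: [0.9, -0.6, 0.7]
finger_gap: 40.0
tool_pos: [650.9, -22.6, 158.0]
ft_force: [-0.4, 0.4, -0.9]
finger_gap: 39.6
t 42.7 shift m [0.0979 0.2445 0.068 ] rot [-0.   -0.03 -0.09] | pos [650.9 -22.6 158. ] [-180.   -0.  171.] F [-0.4  0.4 -0.9] gap 39.6 grip 0.0 j6 -88.0
13 [318.2 230.8] [570.  -31.9  63.1]
55 [326.5 239.7] [582.3  -0.9  64.3]
62 [302.2 251.9] [651.9 -21.6  63.9]
15 [409.8 293.9] [569.4 228.   10.9]
21 [322.6 222.1] [643.9 -23.4  67.1]
72 [228.8 240.4] [595.2 232.1  25.6]
46 [314.5 245.5] [580.9  -2.1  67.1]
40 [329.6 248. ] [574.8 -43.1  65. ]
13 [340.2 251.7] [565.1 -70.   65.8]
```

```bash
python3 -m handwheel '[[0.006,0.0155,0,0,0,0,0.04],[0.0121,0.0306,0,0,0,0,0.04],[0.0121,0.0306,0,0,0,0,0.04],[0.0121,0.0306,0,0,0,0,0.04],[0.0121,0.0306,0,0,0,0,0.04],[0.0121,0.0306,0,0,0,0,0.04],[0.0121,0.0306,0.01,0,0,0,0.04],[0.0121,0.0306,0.02,0,0,0,0.04]]' |egrep 'pos|gap'
python3 -m handwheel '[[0.006,0.0155,0.03,0,0,0,0.04],[0,0,0.02,0,0,0,0.04],[0,0,0.01,0,0,0,0.04],[0,0,0,0,0,0,0.04],[0,0,0,0,0,0,0.04],[0,0,0,0,0,0,0.04]]' |egrep 'pos|gap'
python3 go.py 593.8 233.2 8 171.1; python3 look.py scene s15
```

```text
tool_pos: [597.8, 221.1, 130.1]
finger_gap: 40.2
tool_pos: [595.0, 234.3, 69.9]
finger_gap: 40.2
t 44.0 shift m [ 0.0012 -0.0014  0.0619] rot [ 0.05  0.1  -0.13] | pos [595.  234.3  69.9] [1.80e+02 1.00e-01 1.71e+02] F [ 0.4 -0.   0.5] gap 40.2 grip 0.0 j6 -64.0
19 [308.2 223.1] [561.7 -67.2  64.5]
17 [318.4 230.9] [571.3 -30.6  65.2]
60 [326.5 239.9] [583.8   0.9  64.2]
62 [302.1 252.2] [653.1 -19.5  64. ]
13 [408.9 293.5] [569.5 225.7  11.6]
```

```bash
python3 -m handwheel '[[0.001,-0.001,0.01,0,0,0,0.04],[0,0,0.015,0,0,0,0.04],[0,0,0.015,0,0,0,0.04],[0,0,0.01,0,0,0,0.04],[0,0,0.007,0,0,0,0.04],[0,0,0.004,0,0,0,0.04],[0,0,0,0,0,0,0.04],[0,0,0,0,0,0,0.04]]' |egrep 'pos|ft_f'
python3 -m handwheel '[[0,0,0,0,0,0,0.03],[0,0,0,0,0,0,0.02],[0,0,0,0,0,0,0.01],[0,0,0,0,0,0,0.01],[0,0,0,0,0,0,0.01],[0,0,0,0,0,0,0.01]]' 25 |egrep 'pos|force|gap'
python3 -m handwheel '[[0,0,-0.006,0,0,0,0.01],[0,0,-0.006,0,0,0,0.01],[0,0,-0.01,0,0,0,0.01],[0,0,-0.025,0,0,0,0.01],[0,0,-0.03,0,0,0,0.01],[0,0,-0.03,0,0,0,0.01],[0,0,-0.03,0,0,0,0.01],[0,0,-0.015,0,0,2,0.01]]' |egrep 'pos|gap'
python3 -m handwheel '[[0,0,0,0,0,0,0.01],[0,0,0,0,0,0,0.01]]' |egrep 'pos|gap'
python3 go.py 640 -81 160 169
```

```text
tool_pos: [593.1, 233.8, 7.7]
ft_force: [0.6, 0.2, -0.0]
tool_pos: [593.6, 234.1, 8.4]
ft_force: [-0.3, 0.0, 5.9]
finger_gap: 19.2
grip_force: 25.6
tool_pos: [594.6, 234.4, 165.2]
finger_gap: 19.2
tool_pos: [593.7, 234.1, 161.6]
finger_gap: 19.0
t 46.0 shift m [-0.1053 -0.3006  0.0014] rot [0.09 0.18 0.05] | pos [593.7 234.1 161.6] [179.9   0.2 169.1] F [-0.1 -0.1  0.3] gap 19.0 grip 25.0 j6 -62.0
```

```bash
python3 -m handwheel '[[-0.0058,-0.0167,0,0,0,0,0.01],[-0.0117,-0.0334,0,0,0,0,0.01],[-0.0117,-0.0334,0,0,0,0,0.01],[-0.0117,-0.0334,0,0,0,0,0.01],[-0.0117,-0.0334,0,0,0,0,0.01],[-0.0117,-0.0334,0,0,0,0,0.01],[-0.0117,-0.0334,0,0,0,0,0.01],[-0.0117,-0.0334,0,0,0,0,0.01]]' |egrep 'pos|gap'
python3 -m handwheel '[[-0.0117,-0.0334,0,0,0,0,0.01],[-0.0058,-0.0167,0,0,0,0,0.01],[0,0,0,0,0,0,0.01],[0,0,0,0,0,0,0.01],[0,0,0,0,0,0,0.01]]' |egrep 'pos|gap'
python3 go.py 640 -81 50 169
```

```text
tool_pos: [629.9, -30.3, 157.3]
finger_gap: 19.0
tool_pos: [638.0, -80.5, 157.9]
finger_gap: 19.4
t 47.1 shift m [-0.0024 -0.0002  0.1079] rot [ 0.03 -0.14  0.05] | pos [638.  -80.5 157.9] [ 1.80e+02 -1.00e-01  1.69e+02] F [-0.2  0.5 -0. ] gap 19.4 grip 25.0 j6 -91.0
```

```bash
python3 -m handwheel '[[-0.001,0,0.015,0,0,0,0.01],[0,0,0.025,0,0,0,0.01],[0,0,0.03,0,0,0,0.01],[0,0,0.02,0,0,0,0.01],[0,0,0.01,0,0,0,0.01],[0,0,0.005,0,0,0,0.01],[0,0,0.003,0,0,0,0.01],[0,0,0,0,0,0,0.01]]' |egrep 'pos|gap'
python3 -m handwheel '[[0,0,0.001,0,0,0,0.01],[0,0,0.001,0,0,0,0.01],[0,0,0,0,0,0,0.01],[0,0,0,0,0,0,0.01]]' |egrep 'pos|ft_f'
python3 go.py 640 -81 50 169
```

```text
tool_pos: [640.3, -81.0, 51.9]
finger_gap: 19.1
tool_pos: [640.3, -81.7, 50.1]
ft_force: [0.4, 0.8, -0.3]
t 48.1 shift m [0.0004 0.0006 0.0001] rot [0.   0.07 0.02] | pos [640.3 -81.7  50.1] [1.80e+02 1.00e-01 1.69e+02] F [ 0.4  0.8 -0.3] gap 19.1 grip 25.0 j6 -91.0
```

Release, lift, then shut the fingers and head for the green key at (463.1, -78.5).

```bash
python3 -m handwheel '[[0,0,0.001,0,0,0,0.021],[0,0,0,0,0,0,0.023],[0,0,0,0,0,0,0.025],[0,0,0,0,0,0,0.026],[0,0,-0.01,0,0,0,0.026],[0,0,-0.02,0,0,0,0.028],[0,0,-0.03,0,0,0,0.028],[0,0,-0.03,0,0,0,0.028]]' |egrep 'pos|ft_f|gap'
python3 -m handwheel '[[0,0,-0.02,0,0,0,0],[0,0,0,0,0,0,0],[0,0,0,0,0,0,0],[0,0,0,0,0,0,0]]' |egrep 'pos|gap'
python3 go.py 463.1 -78.5 75 169
python3 look.py scene s16; python3 look.py top t16
```

```text
tool_pos: [638.9, -81.3, 138.9]
ft_force: [0.7, 0.4, -0.3]
finger_gap: 28.1
tool_pos: [639.5, -81.4, 158.1]
finger_gap: 0.0
t 49.1 shift m [ 0.1737 -0.0307  0.0831] rot [ 0.   -0.03  0.03] | pos [639.5 -81.4 158.1] [180.  -0. 169.] F [-0.7  0.7  0. ] gap 0.0 grip 0.0 j6 -91.0
10 [309.  222.9] [559.1 -71.1  63.2]
13 [318.5 230.7] [568.7 -33.   62.7]
56 [284.9 239.6] [644.2 -79.4  64.8]
52 [326.8 239.9] [ 5.831e+02 -1.000e-01  6.380e+01]
59 [302.1 252. ] [652.1 -21.2  64.1]
16 [325.2 220. ] [648.3 -28.7  67.4]
19 [344.7 226.5] [633.7 -82.   66.7]
39 [328.9 248.2] [575.  -40.7  65.2]
13 [342.7 251.4] [567.5 -77.4  67.4]
```

```bash
python3 -m handwheel '[[0.0174,-0.0031,0,0,0,0,0],[0.0347,-0.0061,0,0,0,0,0],[0.0347,-0.0061,0,0,0,0,0],[0.0347,-0.0061,0,0,0,0,0],[0.0347,-0.0061,0,0,0,0,0],[0.0175,-0.0031,0,0,0,0,0],[0,0,0.02,0,0,0,0],[0,0,0.03,0,0,0,0]]' |egrep 'pos'
python3 -m handwheel '[[0,0,0.03,0,0,0,0],[0,0,0.01,0,0,0,0],[0,0,0.004,0,0,0,0],[0,0,0,0,0,0,0],[0,0,0,0,0,0,0],[0,0,0,0,0,0,0]]' |egrep 'pos|ft_f'
python3 go.py 463.1 -78.5 46 169
```

```text
tool_pos: [464.5, -79.1, 110.1]
tool_pos: [464.9, -78.9, 66.0]
ft_force: [-0.1, -0.9, 0.6]
t 50.4 shift m [0.0018 0.     0.02  ] rot [-0.01  0.14  0.04] | pos [464.9 -78.9  66. ] [-1.80e+02  1.00e-01  1.69e+02] F [-0.1 -0.9  0.6] gap 0.2 grip 0.0 j6 -95.0
```

```bash
python3 -m handwheel '[[0.0018,0,0.007,0,0,0,0],[0,0,0.005,0,0,0,0],[0,0,0.003,0,0,0,0],[0,0,0,0,0,0,0],[0,0,0,0,0,0,0]]' |egrep 'pos|ft_f'
python3 -m handwheel '[[0,0,0.002,0,0,0,0],[0,0,0.002,0,0,0,0],[0,0,0,0,0,0,0]]' |egrep 'pos|ft_f'
python3 -m handwheel '[[0,0,0.002,0,0,0,0],[0,0,0,0,0,0,0]]' |egrep 'pos|ft_f'
python3 -m handwheel '[[0,0,0.002,0,0,0,0],[0,0,0,0,0,0,0]]' |egrep 'pos|ft_f'
python3 -m handwheel '[[0,0,0.001,0,0,0,0],[0,0,0,0,0,0,0]]' |egrep 'pos|ft_f'
```

```text
tool_pos: [461.4, -78.1, 49.0]
ft_force: [0.6, -0.7, 0.5]
tool_pos: [461.7, -78.1, 45.1]
ft_force: [-0.0, -0.2, 1.2]
tool_pos: [461.9, -78.2, 43.3]
ft_force: [0.3, 0.4, 2.2]
tool_pos: [461.9, -78.2, 41.3]
ft_force: [-0.2, 0.4, 2.7]
tool_pos: [461.9, -78.2, 40.4]
ft_force: [-0.1, 0.1, 3.6]
```

```bash
python3 -m handwheel '[[0,0,0.0012,0,0,0,0],[0,0,0,0,0,0,0]]' |egrep 'pos|ft_f'
python3 -m handwheel '[[0,0,0.001,0,0,0,0],[0,0,0,0,0,0,0]]' |egrep 'pos|ft_f'
```

```text
tool_pos: [462.0, -78.2, 39.2]
ft_force: [-0.2, -0.4, 3.6]
tool_pos: [462.0, -78.2, 39.0]
ft_force: [-3.3, 0.3, 11.6]
```

The green key bottomed out (11.6 N). I'll lift, turn to the handle's yaw and verify the handle position from the top view.

```bash
python3 -m handwheel '[[0,0,-0.01,0,0,0,0],[0,0,-0.02,0,0,0,0],[0,0,-0.035,0,0,0,0],[0,0,-0.035,0,0,0,0],[0,0,-0.035,0,0,6,0.04],[0,0,-0.02,0,0,7,0.04],[0,0,0,0,0,7,0.04],[0,0,0,0,0,7,0.04]]' |egrep 'pos'
python3 -m handwheel '[[0,0,0,0,0,7,0.04],[0,0,0,0,0,7,0.04],[0,0,0,0,0,7,0.04],[0,0,0,0,0,7,0.04],[0,0,0,0,0,7,0.04],[0,0,0,0,0,7,0.04],[0,0,0,0,0,7,0.04],[0,0,0,0,0,7,0.04]]' |egrep 'rot'
python3 -m handwheel '[[0,0,0,0,0,7,0.04],[0,0,0,0,0,0,0.04],[0,0,0,0,0,0,0.04]]' |egrep 'rot'
python3 go.py 609.2 -45 160 79
python3 - <<'E'
from h import *
p,D=shot("top","t17"); f,cx,cy,R,t=cal("top")
v,u=np.mgrid[0:480,0:640]; W=(np.stack([(u-cx)/f*D,(v-cy)/f*D,D],-1)-t)@R
m=(D>0)&(W[...,2]>95)&(W[...,2]<125)&(abs(W[...,0]-609)<80)&(abs(W[...,1]+45)<80)
q=W[m]; print(len(q),q.mean(0).round(1),cv2.minAreaRect(np.float32(q[:,:2])))
cv2.imwrite("pics/t17c.png",cv2.resize(p[180:310,270:480],None,fx=3.8,fy=3.8,interpolation=cv2.INTER_CUBIC))
E
python3 look.py scene s17
```

```text
tool_pos: [462.8, -78.4, 195.5]
tcp_rot: [-179.9, -0.0, 85.7]
tcp_rot: [-180.0, -0.0, 79.3]
t 53.5 shift m [0.06   0.139  0.0329] rot [-0.04 -0.    0.26] | pos [461.4 -78.1 192.9] [-180.    -0.    79.3] F [ 0.2 -0.4  0.1] gap 39.9 grip 0.0 j6 -5.0
175 [609.1 -46.8 114.1] ((609.8151245117188, -46.9662971496582), (89.64755249023438, 13.008545875549316), 78.51946258544922)
17 [308.5 223.1] [561.2 -67.1  65.5]
17 [318.4 230.9] [571.6 -29.   65.7]
55 [284.9 239.6] [643.1 -79.8  64.3]
59 [326.6 239.9] [583.1   0.9  64. ]
60 [302.  252.2] [652.2 -21.4  63.8]
```

View pics/t17c.png

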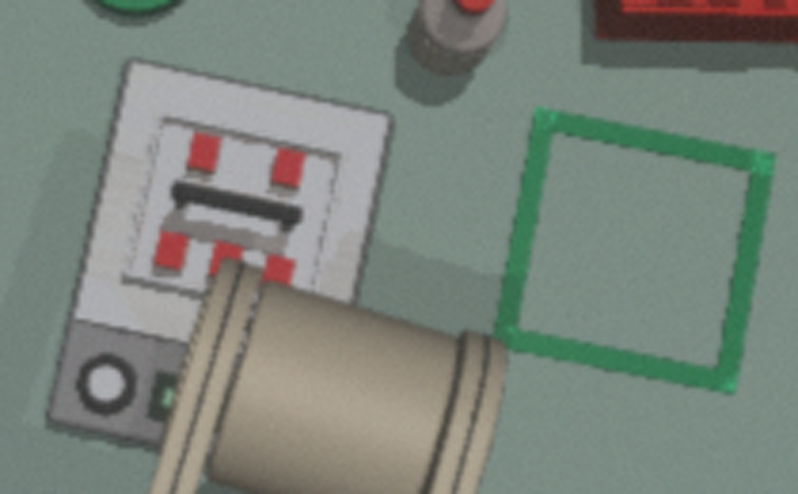

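All five red coupons lie in the dish around the handle, which spans crop (170,190) to (300,215), centred at (609.5, -46) with yaw about 79°. I'll go grip it.

```bash
python3 -m handwheel '[[0.006,0.014,0,0,0,0,0.04],[0.0117,0.0278,0,0,0,0,0.04],[0.0117,0.0278,0,0,0,0,0.04],[0.0117,0.0278,0,0,0,0,0.04],[0.0117,0.0278,0,0,0,0,0.04],[0.006,0.014,0,0,0,0,0.04],[0,0,0.02,0,0,0,0.04],[0,0,0.015,0,0,0,0.04]]' |egrep 'pos'
python3 -m handwheel '[[0,0,0,0,0,0,0.04],[0,0,0,0,0,0,0.04],[0,0,0,0,0,0,0.04]]' |egrep 'pos|ft_f'
python3 go.py 609.6 -46 93 79
```

```text
tool_pos: [610.9, -46.6, 157.7]
tool_pos: [609.8, -47.0, 159.0]
ft_force: [0.0, 0.9, -0.5]
t 54.5 shift m [ 0.001  -0.0004  0.066 ] rot [0.04 0.   0.1 ] | pos [609.8 -47.  159. ] [180.    0.   79.1] F [ 0.   0.9 -0.5] gap 40.0 grip 0.0 j6 2.0
```

```bash
python3 -m handwheel '[[0.001,0,0.015,0,0,0,0.04],[0,0,0.018,0,0,0,0.04],[0,0,0.018,0,0,0,0.04],[0,0,0.01,0,0,0,0.04],[0,0,0.005,0,0,0,0.04],[0,0,0,0,0,0,0.04],[0,0,0,0,0,0,0.04],[0,0,0,0,0,0,0.04]]' |egrep 'pos|ft_f'
python3 go.py 609.6 -46 93 79
python3 -m handwheel '[[0,0,0,0,0,0,0.03],[0,0,0,0,0,0,0.02],[0,0,0,0,0,0,0.012],[0,0,0,0,0,0,0.006],[0,0,0,0,0,0,0],[0,0,0,0,0,0,0],[0,0,0,0,0,0,0]]' 60|egrep 'pos|force|gap'
```

```text
tool_pos: [610.8, -46.1, 93.8]
ft_force: [-0.0, -0.8, -0.1]
t 55.1 shift m [-0.0001 -0.0012  0.0008] rot [ 0.13 -0.    0.04] | pos [610.8 -46.1  93.8] [179.9  -0.   79. ] F [-0.  -0.8 -0.1] gap 40.1 grip 0.0 j6 2.0
tool_pos: [610.0, -45.9, 93.0]
ft_force: [-2.2, 0.1, 5.4]
finger_gap: 10.4
grip_force: 60.9
```

```bash
python3 -m handwheel '[[0,0,-0.002,0,0,0,0],[0,0,-0.004,0,0,0,0],[0,0,-0.008,0,0,0,0],[0,0,-0.012,0,0,0,0],[0,0,-0.012,0,0,0,0],[0,0,-0.007,0,0,0,0],[0,0,0,0,0,0,0],[0,0,0,0,0,0,0]]' |egrep 'pos|ft_f|gap|rot'
python3 go.py 594.6 -340.3 138 79
python3 -c "
from h import *
D=np.load('pics/t0.npy')
for u,v in ((391,190),(393,178)): print(dep('top',D,u,v))"
```

```text
tool_pos: [610.5, -46.1, 138.4]
tcp_rot: [179.9, -0.0, 79.0]
ft_force: [-0.5, -0.3, -5.8]
finger_gap: 10.1
t 56.4 shift m [-0.2919  0.0403  0.0005] rot [ 0.13 -0.    0.03] | pos [610.5 -46.1 138.4] [179.9  -0.   79. ] F [-0.5 -0.3 -5.8] gap 10.1 grip 59.6 j6 2.0
[ 726.70162225 -199.29144601  100.50995983]
[ 746.88410506 -197.44742606  149.67278855]
```

```bash
python3 -m handwheel '[[-0.007,0.001,0,0,0,0,0],[-0.0165,0.0024,0,0,0,0,0],[-0.0243,0.0033,0,0,0,0,0],[-0.0243,0.0033,0,0,0,0,0],[-0.0243,0.0033,0,0,0,0,0],[-0.0243,0.0033,0,0,0,0,0],[-0.0243,0.0033,0,0,0,0,0],[-0.0243,0.0033,0,0,0,0,0]]' |egrep 'pos|gap'
python3 -m handwheel '[[-0.0243,0.0033,0,0,0,0,0],[-0.0243,0.0033,0,0,0,0,0],[-0.0243,0.0033,0,0,0,0,0],[-0.0243,0.0033,0,0,0,0,0],[-0.0165,0.0024,0,0,0,0,0],[-0.007,0.001,0,0,0,0,0],[0,0,0,0,0,0,0],[0,0,0,0,0,0,0]]' |egrep 'pos|gap|ft_f'
python3 go.py 594.6 -340.3 53 79; python3 look.py scene s18
```

```text
tool_pos: [599.3, -218.0, 135.9]
finger_gap: 10.5
tool_pos: [593.5, -337.5, 136.5]
ft_force: [0.7, 0.6, -3.9]
finger_gap: 10.3
t 57.7 shift m [-0.0026  0.0017  0.0835] rot [-0.05 -0.06  0.01] | pos [ 593.5 -337.5  136.5] [-1.799e+02 -1.000e-01  7.900e+01] F [ 0.7  0.6 -3.9] gap 10.3 grip 59.6 j6 -23.0
12 [225.2 164.8] [ 545.2 -356.5  108.8]
25 [231.2 171. ] [ 558.4 -326.2  107.7]
45 [199.9 177.5] [ 627.  -373.1  107. ]
39 [239.3 178.1] [ 566.9 -291.2  107.7]
45 [214.5 188. ] [ 636.7 -311.7  107.6]
10 [215.4 212.6] [ 616.6 -344.9   -2.2]
```

```bash
python3 -m handwheel '[[-0.0026,0.0017,0.008,0,0,0,0],[0,0,0.016,0,0,0,0],[0,0,0.018,0,0,0,0],[0,0,0.018,0,0,0,0],[0,0,0.012,0,0,0,0],[0,0,0.004,0,0,0,0],[0,0,0,0,0,0,0],[0,0,0,0,0,0,0]]' |egrep 'pos|ft_f'
python3 -m handwheel '[[0,0,0.0015,0,0,0,0],[0,0,0.0015,0,0,0,0],[0,0,0,0,0,0,0]]' |egrep 'pos|ft_f'
python3 -m handwheel '[[0,0,0.001,0,0,0,0],[0,0,0,0,0,0,0]]' |egrep 'pos|ft_f'
python3 -m handwheel '[[0,0,0.001,0,0,0,0],[0,0,0,0,0,0,0]]' |egrep 'pos|ft_f'
```

```text
tool_pos: [595.2, -340.9, 61.6]
ft_force: [0.8, 0.7, -4.3]
tool_pos: [595.3, -341.4, 58.9]
ft_force: [0.1, -0.1, -4.5]
tool_pos: [594.9, -341.2, 57.3]
ft_force: [0.1, 0.1, -4.7]
tool_pos: [594.7, -341.0, 55.9]
ft_force: [0.5, -0.2, -4.6]
```

```bash
python3 -m handwheel '[[0,0,0.001,0,0,0,0],[0,0,0,0,0,0,0]]' |egrep 'pos|ft_f'
python3 -m handwheel '[[0,0,0.0008,0,0,0,0],[0,0,0,0,0,0,0]]' |egrep 'pos|ft_f'
python3 -m handwheel '[[0,0,0.0006,0,0,0,0],[0,0,0,0,0,0,0]]' |egrep 'pos|ft_f'
```

```text
tool_pos: [594.7, -341.0, 54.8]
ft_force: [0.1, 0.6, -4.8]
tool_pos: [594.7, -341.1, 54.1]
ft_force: [-0.1, -1.2, -5.2]
tool_pos: [594.8, -341.1, 53.6]
ft_force: [-0.7, -0.6, -4.1]
```

```bash
python3 -m handwheel '[[0,0,0.0006,0,0,0,0],[0,0,0,0,0,0,0]]' |egrep 'pos|ft_f'
python3 -m handwheel '[[0,0,0.0006,0,0,0,0],[0,0,0,0,0,0,0]]' |egrep 'pos|ft_f'
```

```text
tool_pos: [594.8, -341.1, 53.1]
ft_force: [-0.3, 0.5, -5.2]
tool_pos: [594.9, -341.1, 53.0]
ft_force: [-2.3, 1.2, -0.6]
```

Landed. Release and lift clear.

```bash
python3 -m handwheel '[[0,0,0,0,0,0,0.015],[0,0,0,0,0,0,0.025],[0,0,0,0,0,0,0.035],[0,0,0,0,0,0,0.04],[0,0,0,0,0,0,0.04],[0,0,-0.01,0,0,0,0.04],[0,0,-0.025,0,0,0,0.04],[0,0,-0.035,0,0,0,0.04]]' 20 |egrep 'pos|ft_f|gap'
python3 -m handwheel '[[0,0,-0.035,0,0,0,0.04],[0.03,0.015,-0.02,0,0,0,0.04],[0.038,0.015,0,0,0,0,0.04],[0.038,0.015,0,0,0,0,0.04],[0.038,0.015,0,0,0,0,0.04],[0.038,0,0,0,0,0,0.04],[0,0,0,0,0,0,0.04],[0,0,0,0,0,0,0.04]]' |egrep 'pos|ft_f'
python3 look.py scene s19
python3 - <<'E'
from h import *
p,D=shot("top","t19"); f,cx,cy,R,t=cal("top")
v,u=np.mgrid[0:480,0:640]; W=(np.stack([(u-cx)/f*D,(v-cy)/f*D,D],-1)-t)@R
m=(D>0)&(W[...,2]>60)&(W[...,2]<85)&(abs(W[...,0]-595)<80)&(abs(W[...,1]+340)<80)
q=W[m]; print(len(q),q.mean(0).round(1),cv2.minAreaRect(np.float32(q[:,:2])))
cv2.imwrite("pics/t19c.png",cv2.resize(p[180:330,170:490],None,fx=2.5,fy=2.5,interpolation=cv2.INTER_CUBIC))
E
```

```text
tool_pos: [592.6, -339.5, 119.6]
ft_force: [0.1, -1.1, -0.1]
finger_gap: 39.9
tool_pos: [689.1, -171.2, 178.3]
ft_force: [-0.7, 0.1, 0.2]
44 [202.2 202.7] [ 628.3 -377.3   23.6]
48 [240.1 203.2] [ 567.7 -295.    23.1]
21 [218.2 212.5] [ 632.5 -314.    23.2]
153 [ 594.3 -345.2   74.1] ((594.9013061523438, -345.9731750488281), (82.75424194335938, 12.732741355895996), 79.405029296875)
```

View pics/t19c.png

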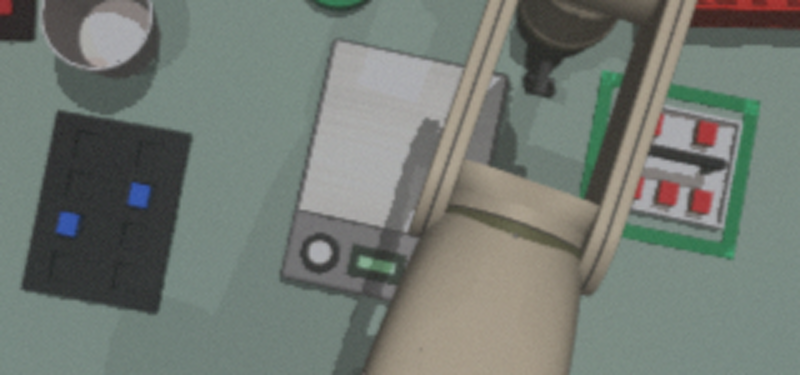

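The dish stands in the green square with the red coupons in it, and the blue blocks are still in their pockets. The arm hangs free, touching nothing.

```bash
python3 -c "from bench import r; print(r.hand_in())"
```

```text
the job is handed in; nothing more can be done
None
```

I handed the job in with every step carried out: all five red coupons were weighed, the dish with them in it stands released in the green square about 5 mm from its middle, and the blue blocks are still in the tray; the hand-in gave no verdict.

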